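# Face up a row of game cartons on a rotating shop display

## Robot

A 6-joint arm with a two-finger parallel gripper is mounted at the origin on the work surface. World frame = base frame: x ahead of the robot, y to its left, z up, the work surface at z = 0. Lengths are in m, angles in rad, forces in N, time in s.
With the tool pointing down it reaches from about 0.375 to 0.9 m from the base axis. Payload 3.1 kg.
Tool frame: the origin (TCP) lies where the fingers leave the gripper's body, on its centre line; the fingertips stand 73 mm ahead of it and the grasp point (between the pads) lies 54 mm ahead of it; z points along the fingers, y is the line along which they close (so a half turn about z gives the same grasp; the last joint's range is limited). The gripper opens to 85 mm and grips with 20 to 120 N. Pads are 22 mm wide; open, the fingers measure 114 mm over their backs; the gripper's body (76 mm by 85 mm) begins 54 mm behind the grasp point. The pads swing forward as they close: fully open they stand 13 mm farther back than shut.
Start: joints at [1.034, 0.527, 1.433, -0, 1.181, -0.178], TCP at [0.219, 0.585, 0.304] pointing down, gripper open.
Joint ranges: [-3.08, 3.08], [-0.75, 2.2], [0.22, 2.44], [-1.43, 4.57], [0, 2.65], [-2.85, 2.85]. Speed limits (rad/s): [2.79, 2.79, 3.14, 3.14, 3.14, 3.14].

## Interface

Orientations are given as a unit quaternion [x, y, z, w].
In Python, from station import manip gives the robot as it stands.
- The arm moves only by the shell command python3 -m crank 'ROWS' [FORCE]. ROWS is JSON, a list of rows, each an object with "dp": the shift along the tool's x, y, z normalised to -1 to 1, where 1 is 50 cm, a list of three; "delta_rot": the turn, a rotation vector about the tool's x, y, z normalised to -1 to 1, where 1 is 2 pi rad, a list of three; "fingers": the opening, from -1 (shut) to 1 (fully open). A call has 1 to 12 rows; each row shifts and turns the commanded pose from where the row before left it, along the tool's axes as they then stand; what a row does not reach is not made up. A row lasts 1/12 s, in which the tool goes at most 41.7 mm and 7.16 degrees, less where a joint would pass 70% of its speed; a pose out of reach is approached as far as the arm can. A call with a number of a shift or a turn outside -1 to 1 is refused whole. A call with a gripper value outside its range is refused whole. The fingers move at their own pace and stop on an object; FORCE is the grip in N (left out, the last holds). Time passes only in rows, so rows that do not move let the fingers close. It gives the time, the measured TCP pose, the force, the opening and the grip force at its end, in the units of the state.
- manip.sense(): the state, without advancing time (a new reading comes with each control period).
- manip.snapshot(name): name is "side" or "top" or "wrist"; returns (picture, depth): 384x512x3 uint8, red, green, blue; 384x512 float32, m along the optical axis (not along the pixel's ray), 0 where there is no reading.
- manip.camera_model(name): a dict with "fx", "fy", "cx", "cy" (pixels), "origin" and "attitude" of the camera in the world. Camera axes: x right, y up, looking along -z (the intrinsics and any distortion apply to the point x, -y, -z); pixel columns grow to the right and rows downward; lengths in m; the calibration is good to about 2 mm. A picture is of the moment at which its call begins: read the wrist's pose just before it. camera_model takes no time and is no camera call; for the wrist camera it gives the pose at the moment of the call.
- manip.sign_off(): hands the job in; it is judged then, once.
The state is a dict: "t": time; "q": joint angles; "qd": joint speeds; "tau": joint torques, N m; "tcp_pos": TCP position; "tool_rot": TCP orientation; "force": force on the tool from outside, world axes, zero at the start; "ft_torque": the same for the moment, N m; "finger_gap": opening from 0.0 (shut) to 1.0 (fully open); "gripper_force": force on a finger pad.
Only numpy, scipy, OpenCV 4.12 (cv2) and the standard library are available. Lean on these libraries where they do the work, as an engineer would, in place of code of your own. Each camera call takes 0.05 s, during which the arm holds its last target. There are 200 camera calls.

## Task

Get the rotating promotion display ready: stand every loose game carton from the counter upright on the blue turntable in one row, side by side, with those already there, then take the straightedge by its black grip and push the whole row with its edge until all the picture fronts lie on the white line (cartons on the post's side of it). Lay the straightedge back lengthways in the middle of its mat, then turn the turntable clockwise (seen from above) by its red post a quarter turn until it clicks into its catch, the row still straight on the line; leave the other things alone.

Things in the scene. Friction and masses are not known exactly. Their poses are not given: they have to be found in the camera images.
- B1: small upright game carton, green with yellow print, may be absent; if present it starts on the turntable; 50 mm deep (its x) by 42 mm wide (its y) by 64 mm high, 0.12 kg, origin at the centre of its underside; the two 42 mm wide picture faces (across its x) are alike and either one may be its front
- B2: small upright game carton, orange with white print, may be absent; if present it starts on the turntable; 50 mm deep (its x) by 42 mm wide (its y) by 64 mm high, 0.12 kg, origin at the centre of its underside; the two 42 mm wide picture faces (across its x) are alike and either one may be its front
- B3: small upright game carton, blue with orange print, may be absent; if present it starts on the turntable; 50 mm deep (its x) by 42 mm wide (its y) by 64 mm high, 0.12 kg, origin at the centre of its underside; the two 42 mm wide picture faces (across its x) are alike and either one may be its front
- B4: small upright game carton, red with yellow print, may be absent; if present it starts on the turntable; 50 mm deep (its x) by 42 mm wide (its y) by 64 mm high, 0.12 kg, origin at the centre of its underside; the two 42 mm wide picture faces (across its x) are alike and either one may be its front
- B5: small upright game carton, green with white print, may be absent; if present it starts on the turntable; 50 mm deep (its x) by 42 mm wide (its y) by 64 mm high, 0.12 kg, origin at the centre of its underside; the two 42 mm wide picture faces (across its x) are alike and either one may be its front
- S1: small upright game carton, blue with red print, may be absent; if present it starts on the counter to the left; 50 mm deep (its x) by 42 mm wide (its y) by 64 mm high, 0.12 kg, origin at the centre of its underside; the two 42 mm wide picture faces (across its x) are alike and either one may be its front
- S2: small upright game carton, red with blue print, may be absent; if present it starts on the counter to the left; 50 mm deep (its x) by 42 mm wide (its y) by 64 mm high, 0.12 kg, origin at the centre of its underside; the two 42 mm wide picture faces (across its x) are alike and either one may be its front
- S3: small upright game carton, orange with green print, may be absent; if present it starts on the counter to the left; 50 mm deep (its x) by 42 mm wide (its y) by 64 mm high, 0.12 kg, origin at the centre of its underside; the two 42 mm wide picture faces (across its x) are alike and either one may be its front
- line (a point): middle of the 290 mm white line across the blue turntable (360 mm across, top 34 mm above the counter), on its rotation axis, at the top's surface; turns with it. y runs along the line; -x is the front side (towards the robot at the start, within 0.2 rad), +x the post's side. Fronts belong on x = 0, cartons on +x. Up to five fit side by side, carton centres within 130 mm of the middle
- post (a point): centre of the top end of the red upright turning post, a cylinder 20 mm across and 80 mm high, fixed on the turntable top 145 mm from its axis, on the line's +x side
- turntable (a joint): turntable angle (rad), clockwise from above; 0 at the start, held by a spring catch. The catch clicks in at 0 and at 1.571 (a quarter turn; row fronts then face the robot's left); end stop at 1.61, from where it springs back into the catch when let go. Entering or leaving a catch takes 2 to 3 N at the post, otherwise about 1 N
- ruler: aluminium straightedge, starts on the mat; blade 300 mm long (its y), 60 mm broad (its x), 8 mm thick; black upright grip rib 12 mm thick (x), 110 mm long (y), rising to 65 mm above the underside; 0.3 kg. Origin at the underside below the rib's middle; the blade reaches 40 mm to +x (pushing edge, with marks) and 20 mm to -x
- edge (a point): middle of the ruler's pushing edge at the underside, 40 mm along the ruler's +x from its origin; axes as the ruler
- mat: fixed black rubber mat, 340 mm long (its y) by 100 mm broad (its x), 3 mm thick, at the robot's right; origin at the centre of its underside. Ruler home: origins together, ruler's long side along the mat's
- skittle: red toy skittle, 64 mm across, 140 mm high, bystander, to be left alone; origin at the centre of its underside
- skittle2: blue toy skittle, 64 mm across, 140 mm high, bystander, to be left alone; origin at the centre of its underside
- cup: green plastic cup, 72 mm across, 80 mm high, bystander, to be left alone; origin at the centre of its underside
- tape: orange ring-shaped tape roll, 100 mm across, 48 mm high, bystander, to be left alone; origin at the centre of its underside
- jar: amber jar, 66 mm across, 100 mm high, bystander, to be left alone; origin at the centre of its underside

How it is judged:
On the way, in this order (a step that is already met when the one before it is completed fails the run):
1. with the turntable in its starting catch, every carton stands on the turntable with its front on the white line, and the held ruler's pushing edge lies along that line (x of B1 in the frame of line between 0.018 and 0.032 m and y of B1 in the frame of line between -0.13 and 0.13 m and z of B1 in the frame of line between -0.006 and 0.006 m and angle between each of B1, B2, B3, B4, B5, S1, S2, S3's own z axis and vertical below 0.08 rad and angle between the x axis of each of B1, B2, B3, B4, B5, S1, S2, S3, ruler and the x axis of line, either way round below 0.1 rad and x of B2 in the frame of line between 0.018 and 0.032 m and y of B2 in the frame of line between -0.13 and 0.13 m and z of B2 in the frame of line between -0.006 and 0.006 m and x of B3 in the frame of line between 0.018 and 0.032 m and y of B3 in the frame of line between -0.13 and 0.13 m and z of B3 in the frame of line between -0.006 and 0.006 m and x of B4 in the frame of line between 0.018 and 0.032 m and y of B4 in the frame of line between -0.13 and 0.13 m and z of B4 in the frame of line between -0.006 and 0.006 m and x of B5 in the frame of line between 0.018 and 0.032 m and y of B5 in the frame of line between -0.13 and 0.13 m and z of B5 in the frame of line between -0.006 and 0.006 m and x of S1 in the frame of line between 0.018 and 0.032 m and y of S1 in the frame of line between -0.13 and 0.13 m and z of S1 in the frame of line between -0.006 and 0.006 m and x of S2 in the frame of line between 0.018 and 0.032 m and y of S2 in the frame of line between -0.13 and 0.13 m and z of S2 in the frame of line between -0.006 and 0.006 m and x of S3 in the frame of line between 0.018 and 0.032 m and y of S3 in the frame of line between -0.13 and 0.13 m and z of S3 in the frame of line between -0.006 and 0.006 m and x of edge in the frame of line between -0.01 and 0.008 m and y of edge in the frame of line between -0.05 and 0.05 m and z of edge in the frame of line between -0.004 and 0.025 m and value of joint turntable between -0.08 and 0.08 rad), for 0.2 s.
2. the ruler lies back on its mat, let go (x of ruler in the frame of mat between -0.03 and 0.03 m and y of ruler in the frame of mat between -0.03 and 0.03 m and z of ruler in the frame of mat between -0.002 and 0.01 m and angle between the x axis of ruler and the x axis of mat, either way round below 0.2 rad and angle between ruler's own z axis and vertical below 0.08 rad and contact force between the fingers and ruler below 0.05 N and linear speed of ruler below 0.02 m/s), for 0.2 s.
3. the turntable is in its quarter-turn catch (value of joint turntable between 1.511 and 1.631 rad), for 0.2 s.
At the end, for the whole second after the job is handed in: All cartons upright on the turntable, fronts within 7 mm of the line (bodies on the post side), square within 0.1 rad, centres within 130 mm of its middle; ruler flat on the mat, within 30 mm and 0.2 rad of its middle and direction; turntable within 0.05 rad of 1.571; all at rest (x of B1 in the frame of line between 0.018 and 0.032 m and y of B1 in the frame of line between -0.13 and 0.13 m and z of B1 in the frame of line between -0.006 and 0.006 m and angle between each of B1, B2, B3, B4, B5, S1, S2, S3, ruler's own z axis and vertical below 0.08 rad and angle between the x axis of each of B1, B2, B3, B4, B5, S1, S2, S3 and the x axis of line, either way round below 0.1 rad and x of B2 in the frame of line between 0.018 and 0.032 m and y of B2 in the frame of line between -0.13 and 0.13 m and z of B2 in the frame of line between -0.006 and 0.006 m and x of B3 in the frame of line between 0.018 and 0.032 m and y of B3 in the frame of line between -0.13 and 0.13 m and z of B3 in the frame of line between -0.006 and 0.006 m and x of B4 in the frame of line between 0.018 and 0.032 m and y of B4 in the frame of line between -0.13 and 0.13 m and z of B4 in the frame of line between -0.006 and 0.006 m and x of B5 in the frame of line between 0.018 and 0.032 m and y of B5 in the frame of line between -0.13 and 0.13 m and z of B5 in the frame of line between -0.006 and 0.006 m and x of S1 in the frame of line between 0.018 and 0.032 m and y of S1 in the frame of line between -0.13 and 0.13 m and z of S1 in the frame of line between -0.006 and 0.006 m and x of S2 in the frame of line between 0.018 and 0.032 m and y of S2 in the frame of line between -0.13 and 0.13 m and z of S2 in the frame of line between -0.006 and 0.006 m and x of S3 in the frame of line between 0.018 and 0.032 m and y of S3 in the frame of line between -0.13 and 0.13 m and z of S3 in the frame of line between -0.006 and 0.006 m and x of ruler in the frame of mat between -0.03 and 0.03 m and y of ruler in the frame of mat between -0.03 and 0.03 m and z of ruler in the frame of mat between -0.002 and 0.01 m and angle between the x axis of ruler and the x axis of mat, either way round below 0.2 rad and value of joint turntable between 1.521 and 1.621 rad and velocity of joint turntable between -0.05 and 0.05 rad/s and linear speed of each of B1, B2, B3, B4, B5, S1, S2, S3, ruler below 0.02 m/s); the robot touches nothing.
It fails at once if the skittle is moved more than 30 mm (distance of skittle from where it was at the start of the episode above 0.03 m).
It fails at once if the skittle2 is moved more than 30 mm (distance of skittle2 from where it was at the start of the episode above 0.03 m).
It fails at once if the cup is moved more than 30 mm (distance of cup from where it was at the start of the episode above 0.03 m).
It fails at once if the tape is moved more than 30 mm (distance of tape from where it was at the start of the episode above 0.03 m).
It fails at once if the jar is moved more than 30 mm (distance of jar from where it was at the start of the episode above 0.03 m).
Of B1, B2, B3, B4, B5 only 1 to 2 are there at a start; the rules pass over those that are not, and their reading is None.
Of S1, S2, S3 only 2 to 3 are there at a start; the rules pass over those that are not, and their reading is None.
At some moment in a run one of B1, B2, B3, B4, B5, S1, S2, S3, ruler may be knocked a few centimetres aside while the robot is not near it.
It also fails if it takes over 210 s, if anything falls off the work surface, if the arm or the gripper's body presses on something with over 40 N, if the wrist force passes 120 N, or if a joint passes its speed limit or range.

## Working session

There is one attempt and no reset: what is moved stays moved. The work goes in short steps, Python scripts to look and compute and a shell command to move; the robot and the scene stay as the last step left them, time stands still between calls to the robot, and variables do not carry over. Pictures are saved under pics/ and viewed, at most 14 in all, crops included, and the job is handed in when it is done.

```bash
ls; mkdir -p pics; cat > h.py <<'E'
import numpy as np, cv2, sys
from scipy.spatial.transform import Rotation as R
from station import manip
def snap(name):
    m=manip.camera_model(name); p,d=manip.snapshot(name); return p,d,m
def pts(d,m):
    v,u=np.mgrid[:d.shape[0],:d.shape[1]]
    c=np.stack([(u-m['cx'])/m['fx']*d,-(v-m['cy'])/m['fy']*d,-d],-1)
    a=np.array(m['attitude']); M=R.from_quat(a).as_matrix() if a.size==4 else a.reshape(3,3)
    return c@M.T+np.array(m['origin'])
def save(p,n,s=1.5): cv2.imwrite('pics/'+n,cv2.resize(p[...,::-1],None,fx=s,fy=s))
E
python3 - <<'E'
from h import *
s=manip.sense(); print(s)
for n in('top','side'):
    p,d,m=snap(n); print(m); save(p,n+'0.png'); np.savez(''+n+'0.npz',p=p,d=d,P=pts(d,m))
E
```

```text
pics
{'t': 0.0, 'q': array([ 1.03450509e+00,  5.28476119e-01,  1.43391409e+00, -1.73064940e-06,
        1.18141560e+00, -1.78533244e-01]), 'qd': array([-3.94298255e-04,  8.34632780e-05,  8.86867955e-04, -1.97803987e-03,
        5.72544974e-04,  3.64483637e-04]), 'tau': array([ 1.09603359e-03, -4.42347872e+01, -1.78032732e+01, -2.27051078e-04,
        8.57745472e-03,  2.14810569e-05]), 'tcp_pos': array([0.21855593, 0.58493313, 0.30292359]), 'tool_rot': array([ 1.77926136e-01,  9.84043223e-01, -1.03692833e-03, -3.86388098e-04]), 'force': array([ 0.51443319, -0.77297176, -0.03223438]), 'ft_torque': array([-0.04208127,  0.01441281, -0.01769798]), 'gripper_force': 0.0, 'finger_gap': 0.9981258184098489}
{'fx': 451.0589982175688, 'fy': 451.0589982175688, 'cx': 257.4731902139246, 'cy': 195.68966746883163, 'origin': array([ 0.34859918, -0.00674778,  1.65688849]), 'attitude': array([ 0.04015616, -0.04473295, -0.70379745,  0.7078528 ])}
{'fx': 396.55613897654507, 'fy': 396.55613897654507, 'cx': 253.39625213895482, 'cy': 190.1147973981016, 'origin': array([-0.00182345, -0.75838895,  0.82632081]), 'attitude': array([ 0.40617347, -0.14386632, -0.27999176,  0.85786374])}
```

View pics/top0.png

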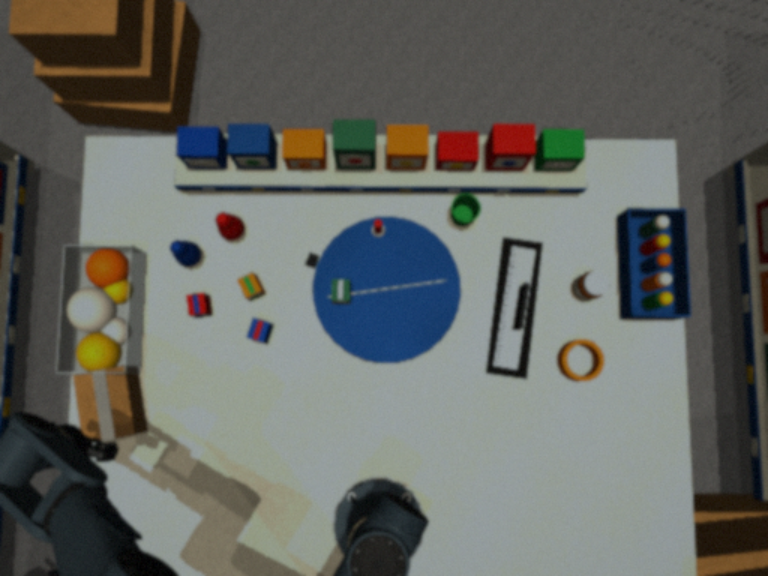

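View pics/side0.png

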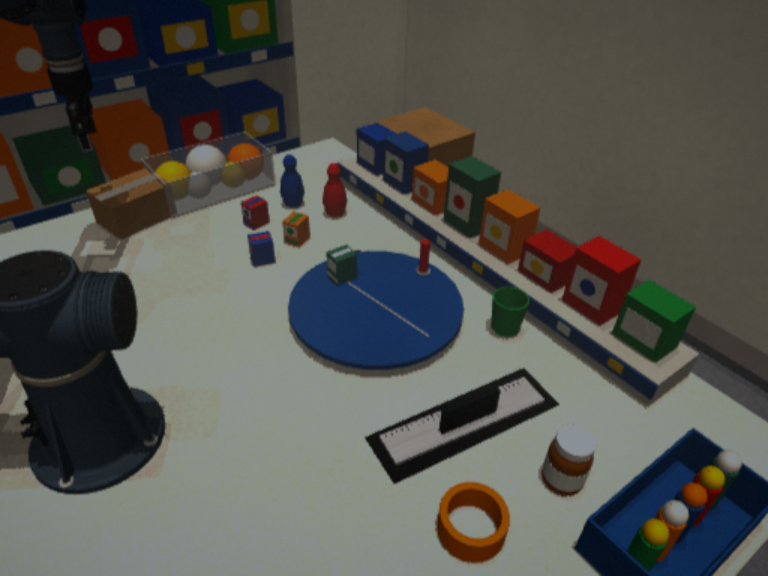

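The pictures show four cartons: one green/white on the turntable at top (340,291), and three loose ones, red/blue (199,304), orange/green (250,286) and blue/red (260,330). The post is at (378,227). The ruler's rib is at (522,307), with the marked edge facing the turntable.

```bash
cat > meas.py <<'E'
from h import *
def cartons(P,box,zr,p=None):
    x0,x1,y0,y1=box
    m=(P[...,0]>x0)&(P[...,0]<x1)&(P[...,1]>y0)&(P[...,1]<y1)&(P[...,2]>zr[0])&(P[...,2]<zr[1])
    n,l=cv2.connectedComponents(m.astype(np.uint8))
    out=[]
    for i in range(1,n):
        q=P[l==i]
        if len(q)<25: continue
        (c,s,a)=cv2.minAreaRect((q[:,:2]*1000).astype(np.float32))
        v,u=np.nonzero(l==i)
        out.append((np.round(c,1),np.round(s,1),round(a,1),len(q),round(float(np.median(q[:,2])),4),(int(u.mean()),int(v.mean()))))
    return out
E
python3 - <<'E'
from meas import *
z=np.load('top0.npz');P=z['P'];p=z['p'];d=z['d']
print('z counter',np.median(P[290:300,240:250,2]),'table',np.median(P[215:230,250:260,2]))
for o in cartons(P,(0.3,0.75,-0.0,0.65),(.05,.16)): print('L',o)
for o in cartons(P,(0.3,0.75,-0.65,-0.0),(.03,.16)): print('R',o)
hsv=cv2.cvtColor(p,cv2.COLOR_RGB2HSV)
m=(hsv[...,1]>120)&(abs(hsv[...,0].astype(int)-108)<12)&(P[...,2]>.02)&(P[...,2]<.05)
n,l,st,c=cv2.connectedComponentsWithStats(m.astype(np.uint8)); 
i=[k for k in range(1,n)if st[k,4]>3000]; print(st[i])
q=P[l==i[0]][:,:2]; print('disc',cv2.minEnclosingCircle((q*1000).astype(np.float32)),cv2.fitEllipse(cv2.convexHull((q*1000).astype(np.float32))))
x,y,w,h=st[i[0],:4]
k=np.zeros_like(m);k[y:y+h,x:x+w]=1
w_=k&(hsv[...,1]<110)&(P[...,2]>.025)&(P[...,2]<.045)&(np.hypot(P[...,0]-q[:,0].mean(),P[...,1]-q[:,1].mean())<.15)
Q=(P[w_][:,:2]*1000).astype(np.float32);print('line',len(Q),cv2.minAreaRect(Q),cv2.fitLine(Q,cv2.DIST_HUBER,0,.01,.01).ravel())
r=k&((hsv[...,0]<8)|(hsv[...,0]>172))&(hsv[...,1]>120);Q=P[r];print('post',len(Q),Q[Q[:,2]>.09].mean(0),Q[:,2].max())
save(p[180:260,310:370],'rul.png',7)
E
```

```text
z counter 0.0010224890299456169 table 0.03465719313384796
L (array([699.8, 356.8]), array([46.6, 57.9]), 53.4, 237, 0.0884, (152, 149))
L (array([700.3,   7.4]), array([18.1, 14.4]), 0.4, 37, 0.1123, (251, 149))
L (array([636.5, 459. ]), array([47.7, 57.7]), 58.8, 247, 0.0889, (122, 167))
L (array([475., 612.]), array([349.7,  79. ]), 0.8, 2413, 0.0853, (77, 213))
L (array([560.4, 309.4]), array([51.9, 41.9]), 27.0, 177, 0.0638, (166, 189))
L (array([545.8,  90.5]), array([41.2, 50.8]), 89.7, 205, 0.0977, (226, 193))
L (array([515.5, 432.9]), array([51.2, 43.1]), 9.2, 188, 0.064, (130, 202))
L (array([454.7, 285.2]), array([43.4, 50.2]), 72.7, 179, 0.0644, (171, 219))
R (array([ 731.8, -205.4]), array([69.9, 36.1]), 90.0, 79, 0.0732, (309, 144))
R (array([ 619.7, -617.9]), array([ 62.9, 258.9]), 89.8, 549, 0.0643, (419, 174))
R (array([559.3, -96.9]), array([355.6, 193. ]), 0.4, 3770, 0.0353, (275, 192))
R (array([ 710.1, -645.6]), array([ 8.6, 26. ]), 89.5, 78, 0.0786, (433, 149))
R (array([ 664.8, -645.5]), array([27. ,  8.5]), 0.8, 77, 0.0796, (433, 162))
R (array([ 619.5, -645. ]
[... 186 characters left out ...]
, 79, 0.0812, (435, 186))
R (array([ 515.2, -338.9]), array([ 13.5, 109.2]), 80.1, 161, 0.0656, (347, 203))
R (array([ 530. , -645.4]), array([ 9.5, 26. ]), 88.2, 79, 0.0811, (435, 199))
R (array([ 389.7, -482.3]), array([97.4, 99.5]), 41.3, 326, 0.0472, (387, 239))
[[ 209  145   98   96 6855]]
disc ((558.790771484375, -15.476783752441406), 177.92955017089844) ((557.8173828125, -15.826112747192383), (351.7220153808594, 352.52740478515625), 165.05728149414062)
line 153 ((626.4759521484375, -5.1269073486328125), (146.80023193359375, 278.8274230957031), 8.270875930786133) [ 1.4544152e-01 -9.8936683e-01  5.6158173e+02 -3.6592289e+01]
post 31 [0.69814657 0.00473897 0.11230466] 0.12008347821458121
```

View pics/rul.png

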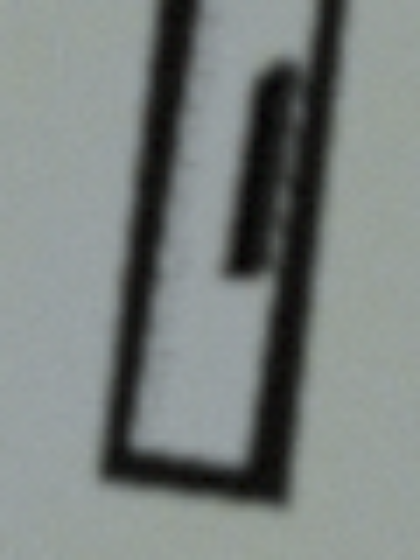

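```bash
cat > plan.py <<'E'
from h import *
def plan(x,y,z,yaw):
    s=manip.sense();p=s['tcp_pos'];M=R.from_quat(s['tool_rot']).as_matrix()
    cur=np.degrees(np.arctan2(M[1,1],M[0,1]))
    d=(yaw-cur+90)%180-90   # ccw deg
    a=np.radians(cur+d);Y=np.array([np.cos(a),np.sin(a)]);X=np.array([-Y[1],Y[0]])
    e=np.array([x,y])-p[:2]
    print('t',round(s['t'],1),'tcp',p.round(4),'yaw',round(cur,1),'tilt',M[:2,2].round(3),'gap',round(float(s['finger_gap']),3),'q6',round(float(s['q'][5]),2))
    print('rot z units',round(-d/360,4),' then dp', round(X@e/.5,4),round(Y@e/.5,4),round((p[2]-z)/.5,4))
def line(lx,ly,ax=(.558,-.0155),yaw=8.3):
    c,s=np.cos(np.radians(yaw)),np.sin(np.radians(yaw));return ax[0]+c*lx-s*ly,ax[1]+s*lx+c*ly
if __name__=='__main__':
    a=[float(v) for v in sys.argv[2:]]
    if sys.argv[1]=='l': plan(*line(a[0],a[1]),a[2],a[3])
    else: plan(*a)
E
python3 plan.py w .5155 .433 .2 9.2
python3 - <<'E'
from h import *
z=np.load('top0.npz');P=z['P'];p=z['p']
hsv=cv2.cvtColor(p,cv2.COLOR_RGB2HSV)
k=np.zeros(p.shape[:2],bool);k[150:260,315:370]=1
m=k&(hsv[...,2]<70)&(P[...,2]<.02);Q=(P[m][:,:2]*1000).astype(np.float32);print('mat',cv2.minAreaRect(Q))
m=k&(P[...,2]>.007)&(P[...,2]<.02);Q=(P[m][:,:2]*1000).astype(np.float32);print('blade',cv2.minAreaRect(Q))
m=k&(P[...,2]>.06);Q=(P[m]).mean(0);print('rib',Q)
E
```

```text
t 0.1 tcp [0.2186 0.585  0.303 ] yaw 69.5 tilt [-0.001 -0.002] gap 1.003 q6 -0.18
rot z units 0.1675  then dp -0.395 0.5376 0.206
mat ((518.2156982421875, -331.95556640625), (97.47480010986328, 335.638671875), 82.18536376953125)
blade ((520.1728515625, -328.7059326171875), (200.66554260253906, 405.2979736328125), 89.45547485351562)
rib [ 0.48652665 -0.28254186  0.33710821]
```

```bash
python3 -m crank '[{"dp":[0,0,0],"delta_rot":[0,0,0.0186],"fingers":1},{"dp":[0,0,0],"delta_rot":[0,0,0.0186],"fingers":1},{"dp":[0,0,0],"delta_rot":[0,0,0.0186],"fingers":1},{"dp":[0,0,0],"delta_rot":[0,0,0.0186],"fingers":1},{"dp":[0,0,0],"delta_rot":[0,0,0.0186],"fingers":1},{"dp":[0,0,0],"delta_rot":[0,0,0.0186],"fingers":1},{"dp":[0,0,0],"delta_rot":[0,0,0.0186],"fingers":1},{"dp":[0,0,0],"delta_rot":[0,0,0.0186],"fingers":1},{"dp":[0,0,0],"delta_rot":[0,0,0.0186],"fingers":1}]'
python3 -m crank '[{"dp":[-0.044,0.06,0.015],"delta_rot":[0,0,0],"fingers":1},{"dp":[-0.044,0.06,0.015],"delta_rot":[0,0,0],"fingers":1},{"dp":[-0.044,0.06,0.015],"delta_rot":[0,0,0],"fingers":1},{"dp":[-0.044,0.06,0.015],"delta_rot":[0,0,0],"fingers":1},{"dp":[-0.044,0.06,0.015],"delta_rot":[0,0,0],"fingers":1},{"dp":[-0.044,0.06,0.015],"delta_rot":[0,0,0],"fingers":1},{"dp":[-0.044,0.06,0.015],"delta_rot":[0,0,0],"fingers":1},{"dp":[-0.044,0.06,0.015],"delta_rot":[0,0,0],"fingers":1},{"dp":[-0.044,0.06,0.015],"delta_rot":[0,0,0],"fingers":1},{"dp":[0,0,0],"delta_rot":[0,0,0],"fingers":1}]'
python3 plan.py w .5155 .433 .095 9.2
```

```text
t: 0.85
tcp_pos: [0.2187, 0.5851, 0.3033]
tool_rot: [0.65, 0.76, -0.001, 0.0]
force: [0.7, 0.1, 0.6]
finger_gap: 1.002
gripper_force: 0.0
t: 1.68
tcp_pos: [0.5234, 0.4291, 0.2343]
tool_rot: [0.65, 0.76, -0.0, 0.002]
force: [0.7, 0.8, -0.4]
finger_gap: 1.0
gripper_force: 0.0
t 1.7 tcp [0.5234 0.4291 0.2343] yaw 8.9 tilt [ 0.002 -0.002] gap 1.0 q6 0.37
rot z units -0.0009  then dp 0.0102 -0.0143 0.2785
```

```bash
python3 -m crank '[{"dp":[0.01,-0.014,0],"delta_rot":[0,0,-0.001],"fingers":1},{"dp":[0,0,0.055],"delta_rot":[0,0,0],"fingers":1},{"dp":[0,0,0.055],"delta_rot":[0,0,0],"fingers":1},{"dp":[0,0,0.055],"delta_rot":[0,0,0],"fingers":1},{"dp":[0,0,0.055],"delta_rot":[0,0,0],"fingers":1},{"dp":[0,0,0.055],"delta_rot":[0,0,0],"fingers":1},{"dp":[0,0,0],"delta_rot":[0,0,0],"fingers":1},{"dp":[0,0,0],"delta_rot":[0,0,0],"fingers":1}]'
python3 -m crank '[{"dp":[0,0,0],"delta_rot":[0,0,0],"fingers":-1},{"dp":[0,0,0],"delta_rot":[0,0,0],"fingers":-1},{"dp":[0,0,0],"delta_rot":[0,0,0],"fingers":-1},{"dp":[0,0,0],"delta_rot":[0,0,0],"fingers":-1},{"dp":[0,0,0],"delta_rot":[0,0,0],"fingers":-1},{"dp":[0,0,0],"delta_rot":[0,0,0],"fingers":-1},{"dp":[0,0,0],"delta_rot":[0,0,0],"fingers":-1},{"dp":[0,0,0],"delta_rot":[0,0,0],"fingers":-1},{"dp":[0,0,0],"delta_rot":[0,0,0],"fingers":-1},{"dp":[0,0,0],"delta_rot":[0,0,0],"fingers":-1}]' 25
python3 plan.py l .005 .055 .2 8.3
```

```text
t: 2.35
tcp_pos: [0.5067, 0.4375, 0.0976]
tool_rot: [0.645, 0.764, -0.002, -0.001]
force: [-0.7, 0.4, 1.0]
finger_gap: 1.001
gripper_force: 0.0
t: 3.18
tcp_pos: [0.5106, 0.4381, 0.1015]
tool_rot: [0.646, 0.764, 0.002, 0.0]
force: [-0.9, 1.1, 5.9]
finger_gap: 0.583
gripper_force: 27.0
t 3.2 tcp [0.5106 0.4381 0.1015] yaw 9.6 tilt [0.004 0.003] gap 0.583 q6 0.38
rot z units 0.0036  then dp -0.8014 -0.0272 -0.197
```

```bash
python3 -m crank '[{"dp":[0,0,-0.05],"delta_rot":[0,0,0],"fingers":-1},{"dp":[0,0,-0.06],"delta_rot":[0,0,0],"fingers":-1},{"dp":[0,0,-0.07],"delta_rot":[0,0,0],"fingers":-1},{"dp":[0,0,-0.06],"delta_rot":[0,0,0],"fingers":-1},{"dp":[0,0,0],"delta_rot":[0,0,0],"fingers":-1},{"dp":[0,0,0],"delta_rot":[0,0,0],"fingers":-1},{"dp":[0,0,0],"delta_rot":[0,0,0],"fingers":-1}]'
python3 plan.py l .005 .060 .2 8.3
python3 -m crank '[{"dp":[0,0,0],"delta_rot":[0,0,0],"fingers":-1},{"dp":[0,0,0],"delta_rot":[0,0,0],"fingers":-1},{"dp":[0,0,0],"delta_rot":[0,0,0],"fingers":-1}]'
python3 plan.py l .005 .060 .2 8.3

```

```text
t: 3.77
tcp_pos: [0.5087, 0.4366, 0.2185]
tool_rot: [0.646, 0.764, -0.001, -0.0]
force: [-0.3, -0.0, -1.9]
finger_gap: 0.578
gripper_force: 26.6
t 3.8 tcp [0.5087 0.4366 0.2185] yaw 9.6 tilt [-0.001 -0.001] gap 0.578 q6 0.38
rot z units 0.0036  then dp -0.7889 -0.023 0.037
t: 4.02
tcp_pos: [0.5088, 0.4367, 0.2171]
tool_rot: [0.646, 0.764, -0.002, -0.001]
force: [0.1, -0.0, -1.2]
finger_gap: 0.582
gripper_force: 26.6
t 4.0 tcp [0.5088 0.4367 0.2171] yaw 9.6 tilt [-0.003 -0.002] gap 0.582 q6 0.38
rot z units 0.0036  then dp -0.7891 -0.0231 0.0342
```

```bash
python3 -m crank '[{"dp":[-0.03,-0.002,0],"delta_rot":[0,0,0.0036],"fingers":-1},{"dp":[-0.078,-0.002,0],"delta_rot":[0,0,0],"fingers":-1},{"dp":[-0.078,-0.002,0],"delta_rot":[0,0,0],"fingers":-1},{"dp":[-0.078,-0.002,0],"delta_rot":[0,0,0],"fingers":-1},{"dp":[-0.078,-0.002,0],"delta_rot":[0,0,0],"fingers":-1},{"dp":[-0.078,-0.002,0],"delta_rot":[0,0,0],"fingers":-1},{"dp":[-0.078,-0.002,0],"delta_rot":[0,0,0],"fingers":-1},{"dp":[-0.078,-0.002,0],"delta_rot":[0,0,0],"fingers":-1},{"dp":[-0.078,-0.002,0],"delta_rot":[0,0,0],"fingers":-1},{"dp":[-0.078,-0.002,0],"delta_rot":[0,0,0],"fingers":-1},{"dp":[-0.057,-0.003,0],"delta_rot":[0,0,0],"fingers":-1},{"dp":[0,0,0],"delta_rot":[0,0,0],"fingers":-1}]'
python3 -m crank '[{"dp":[0,0,0],"delta_rot":[0,0,0],"fingers":-1},{"dp":[0,0,0],"delta_rot":[0,0,0],"fingers":-1},{"dp":[0,0,0],"delta_rot":[0,0,0],"fingers":-1}]' | grep tcp
python3 plan.py l .005 .060 .133 8.3

```

```text
t: 5.02
tcp_pos: [0.5561, 0.039, 0.2188]
tool_rot: [0.657, 0.754, -0.001, 0.001]
force: [-0.5, -0.3, -0.8]
finger_gap: 0.585
gripper_force: 26.6
tcp_pos: [0.5547, 0.046, 0.2187]
t 5.3 tcp [0.5547 0.046  0.2187] yaw 8.3 tilt [-0.001  0.   ] gap 0.579 q6 -0.26
rot z units 0.0001  then dp -0.0026 -0.0012 0.1714
```

```bash
python3 -m crank '[{"dp":[-0.0026,-0.001,0.03],"delta_rot":[0,0,0],"fingers":-1},{"dp":[0,0,0.04],"delta_rot":[0,0,0],"fingers":-1},{"dp":[0,0,0.05],"delta_rot":[0,0,0],"fingers":-1},{"dp":[0,0,0.03],"delta_rot":[0,0,0],"fingers":-1},{"dp":[0,0,0.01],"delta_rot":[0,0,0],"fingers":-1},{"dp":[0,0,0],"delta_rot":[0,0,0],"fingers":-1},{"dp":[0,0,0],"delta_rot":[0,0,0],"fingers":-1}]'
python3 -m crank '[{"dp":[0,0,0.004],"delta_rot":[0,0,0],"fingers":-1},{"dp":[0,0,0],"delta_rot":[0,0,0],"fingers":-1},{"dp":[0,0,0],"delta_rot":[0,0,0],"fingers":-1}]'
python3 -m crank '[{"dp":[0,0,0.003],"delta_rot":[0,0,0],"fingers":-1},{"dp":[0,0,0],"delta_rot":[0,0,0],"fingers":-1},{"dp":[0,0,0],"delta_rot":[0,0,0],"fingers":-1}]'
```

```text
t: 5.85
tcp_pos: [0.5552, 0.0446, 0.1392]
tool_rot: [0.654, 0.757, 0.0, 0.0]
force: [0.2, -0.5, -1.0]
finger_gap: 0.586
gripper_force: 26.5
t: 6.1
tcp_pos: [0.5555, 0.0438, 0.1378]
tool_rot: [0.654, 0.756, 0.0, 0.001]
force: [0.7, -0.8, -0.7]
finger_gap: 0.582
gripper_force: 26.5
t: 6.35
tcp_pos: [0.555, 0.0437, 0.1356]
tool_rot: [0.654, 0.756, 0.0, 0.0]
force: [-0.4, -0.2, -1.4]
finger_gap: 0.579
gripper_force: 26.5
```

```bash
python3 -m crank '[{"dp":[0,0,0.004],"delta_rot":[0,0,0],"fingers":-1},{"dp":[0,0,0],"delta_rot":[0,0,0],"fingers":-1},{"dp":[0,0,0],"delta_rot":[0,0,0],"fingers":-1}]'
python3 -m crank '[{"dp":[0,0,0.003],"delta_rot":[0,0,0],"fingers":-1},{"dp":[0,0,0],"delta_rot":[0,0,0],"fingers":-1},{"dp":[0,0,0],"delta_rot":[0,0,0],"fingers":-1}]'
```

```text
t: 6.6
tcp_pos: [0.5551, 0.0436, 0.1354]
tool_rot: [0.654, 0.756, 0.0, 0.0]
force: [-4.1, -0.6, 13.1]
finger_gap: 0.584
gripper_force: 28.1
t: 6.85
tcp_pos: [0.555, 0.0436, 0.1353]
tool_rot: [0.654, 0.756, 0.0, 0.001]
force: [-6.3, -0.8, 21.2]
finger_gap: 0.584
gripper_force: 29.3
```

```bash
python3 -m crank '[{"dp":[0,0,-0.007],"delta_rot":[0,0,0],"fingers":-1},{"dp":[0,0,0],"delta_rot":[0,0,0],"fingers":0.4},{"dp":[0,0,0],"delta_rot":[0,0,0],"fingers":0.6},{"dp":[0,0,0],"delta_rot":[0,0,0],"fingers":0.8},{"dp":[0,0,0],"delta_rot":[0,0,0],"fingers":1},{"dp":[0,0,0],"delta_rot":[0,0,0],"fingers":1},{"dp":[0,0,0],"delta_rot":[0,0,0],"fingers":1}]'
python3 -m crank '[{"dp":[0,0,-0.04],"delta_rot":[0,0,0],"fingers":1},{"dp":[0,0,-0.05],"delta_rot":[0,0,0],"fingers":1},{"dp":[0,0,-0.05],"delta_rot":[0,0,0],"fingers":1},{"dp":[0,0,0],"delta_rot":[0,0,0],"fingers":1},{"dp":[0,0,0],"delta_rot":[0,0,0],"fingers":1},{"dp":[0,0,0],"delta_rot":[0,0,0],"fingers":1}]'
python3 - <<'E'
from meas import *
p,d,m=snap('top');P=pts(d,m);save(p[100:260,80:380],'t1.png',2.5)
for o in cartons(P,(.3,.66,.0,.5),(.05,.105)): print(o)
E
python3 plan.py w .5604 .3094 .2 27
```

```text
t: 7.43
tcp_pos: [0.5549, 0.0438, 0.135]
tool_rot: [0.654, 0.756, -0.0, -0.0]
force: [-0.4, 0.3, 0.7]
finger_gap: 1.0
gripper_force: 0.0
t: 7.93
tcp_pos: [0.5545, 0.0438, 0.2049]
tool_rot: [0.654, 0.756, -0.0, -0.0]
force: [0.5, -0.1, 0.1]
finger_gap: 1.001
gripper_force: 0.0
(array([633.5, 458. ]), array([40.4, 55.8]), 47.0, 148, 0.08, (125, 169))
(array([560.6, 309.7]), array([51.1, 42.5]), 28.2, 180, 0.0634, (166, 189))
(array([553.9,  90.7]), array([42., 25.]), 86.0, 66, 0.0987, (225, 190))
(array([454.5, 286.5]), array([44.1, 51.4]), 72.3, 181, 0.0636, (171, 219))
t 8.0 tcp [0.5542 0.0438 0.2044] yaw 8.3 tilt [-0.002  0.   ] gap 1.001 q6 -0.27
rot z units -0.0519  then dp 0.4676 0.2521 0.0088
```

View pics/t1.png

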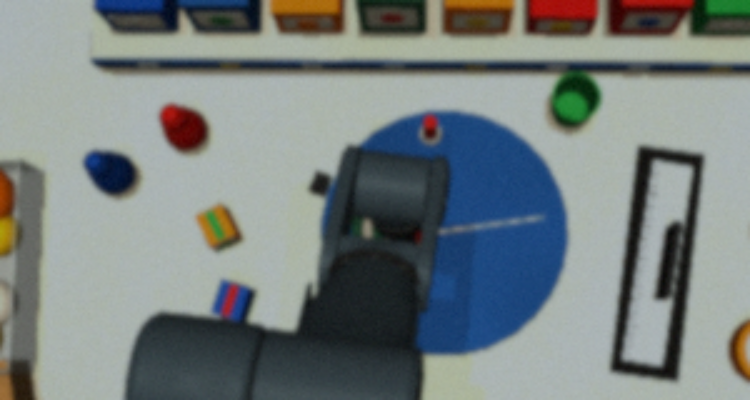

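The arm covers the new carton; orange and blue have not moved. Orange is next.

```bash
python3 -m crank '[{"dp":[0,0,0],"delta_rot":[0,0,-0.0177],"fingers":1},{"dp":[0,0,0],"delta_rot":[0,0,-0.0177],"fingers":1},{"dp":[0,0,0],"delta_rot":[0,0,-0.0177],"fingers":1},{"dp":[0.0668,0.036,0],"delta_rot":[0,0,0],"fingers":1},{"dp":[0.0668,0.036,0],"delta_rot":[0,0,0],"fingers":1},{"dp":[0.0668,0.036,0],"delta_rot":[0,0,0],"fingers":1},{"dp":[0.0668,0.036,0],"delta_rot":[0,0,0],"fingers":1},{"dp":[0.0668,0.036,0],"delta_rot":[0,0,0],"fingers":1},{"dp":[0.0668,0.036,0],"delta_rot":[0,0,0],"fingers":1},{"dp":[0.0668,0.036,0],"delta_rot":[0,0,0],"fingers":1},{"dp":[0,0,0],"delta_rot":[0,0,0],"fingers":1},{"dp":[0,0,0],"delta_rot":[0,0,0],"fingers":1}]' | grep tcp
python3 -m crank '[{"dp":[0,0,0],"delta_rot":[0,0,0],"fingers":1},{"dp":[0,0,0],"delta_rot":[0,0,0],"fingers":1}]' | grep tcp
python3 plan.py w .5605 .3095 .1 27.5
```

```text
tcp_pos: [0.558, 0.3112, 0.2035]
tcp_pos: [0.5588, 0.3079, 0.2043]
t 9.2 tcp [0.5588 0.3079 0.2043] yaw 27.3 tilt [-0.002 -0.001] gap 1.002 q6 -0.15
rot z units -0.0004  then dp 0.0012 0.0045 0.2087
```

```bash
python3 -m crank '[{"dp":[0.001,0.0045,0.03],"delta_rot":[0,0,0],"fingers":1},{"dp":[0,0,0.06],"delta_rot":[0,0,0],"fingers":1},{"dp":[0,0,0.06],"delta_rot":[0,0,0],"fingers":1},{"dp":[0,0,0.04],"delta_rot":[0,0,0],"fingers":1},{"dp":[0,0,0.019],"delta_rot":[0,0,0],"fingers":1},{"dp":[0,0,0],"delta_rot":[0,0,0],"fingers":1},{"dp":[0,0,0],"delta_rot":[0,0,0],"fingers":1}]' | grep tcp
python3 -m crank '[{"dp":[0,0,0],"delta_rot":[0,0,0],"fingers":-1},{"dp":[0,0,0],"delta_rot":[0,0,0],"fingers":-1},{"dp":[0,0,0],"delta_rot":[0,0,0],"fingers":-1},{"dp":[0,0,0],"delta_rot":[0,0,0],"fingers":-1},{"dp":[0,0,0],"delta_rot":[0,0,0],"fingers":-1},{"dp":[0,0,0],"delta_rot":[0,0,0],"fingers":-1},{"dp":[0,0,0],"delta_rot":[0,0,0],"fingers":-1}]' 25
python3 -m crank '[{"dp":[0,0,-0.05],"delta_rot":[0,0,0],"fingers":-1},{"dp":[0,0,-0.06],"delta_rot":[0,0,0],"fingers":-1},{"dp":[0,0,-0.07],"delta_rot":[0,0,0],"fingers":-1},{"dp":[0,0,-0.05],"delta_rot":[0,0,0.0177],"fingers":-1},{"dp":[0,0,0],"delta_rot":[0,0,0.0177],"fingers":-1},{"dp":[0,0,0],"delta_rot":[0,0,0.0177],"fingers":-1},{"dp":[0,0,0],"delta_rot":[0,0,0],"fingers":-1},{"dp":[0,0,0],"delta_rot":[0,0,0],"fingers":-1},{"dp":[0,0,0],"delta_rot":[0,0,0],"fingers":-1}]'
python3 plan.py l .005 .004 .2 8.3
```

```text
tcp_pos: [0.5614, 0.3098, 0.101]
t: 10.32
tcp_pos: [0.5618, 0.3111, 0.1026]
tool_rot: [0.519, 0.855, 0.001, 0.001]
force: [-0.4, 0.1, 6.3]
finger_gap: 0.578
gripper_force: 27.4
t: 11.07
tcp_pos: [0.5605, 0.3107, 0.2153]
tool_rot: [0.653, 0.757, -0.001, -0.0]
force: [-0.3, 0.0, -1.0]
finger_gap: 0.582
gripper_force: 26.8
t 11.1 tcp [0.5605 0.3107 0.2153] yaw 8.4 tilt [-0.001 -0.   ] gap 0.582 q6 0.18
rot z units 0.0004  then dp -0.6369 -0.0892 0.0306
```

```bash
python3 -m crank '[{"dp":[-0.0369,-0.0052,0],"delta_rot":[0,0,0],"fingers":-1},{"dp":[-0.075,-0.0105,0],"delta_rot":[0,0,0],"fingers":-1},{"dp":[-0.075,-0.0105,0],"delta_rot":[0,0,0],"fingers":-1},{"dp":[-0.075,-0.0105,0],"delta_rot":[0,0,0],"fingers":-1},{"dp":[-0.075,-0.0105,0],"delta_rot":[0,0,0],"fingers":-1},{"dp":[-0.075,-0.0105,0],"delta_rot":[0,0,0],"fingers":-1},{"dp":[-0.075,-0.0105,0],"delta_rot":[0,0,0],"fingers":-1},{"dp":[-0.075,-0.0105,0],"delta_rot":[0,0,0],"fingers":-1},{"dp":[-0.075,-0.0105,0],"delta_rot":[0,0,0],"fingers":-1},{"dp":[0,0,0],"delta_rot":[0,0,0],"fingers":-1},{"dp":[0,0,0],"delta_rot":[0,0,0],"fingers":-1},{"dp":[0,0,0],"delta_rot":[0,0,0],"fingers":-1}]' | grep tcp
python3 -m crank '[{"dp":[0,0,0],"delta_rot":[0,0,0],"fingers":-1},{"dp":[0,0,0],"delta_rot":[0,0,0],"fingers":-1}]' | grep tcp
python3 plan.py l .005 .004 .137 8.3
```

```text
tcp_pos: [0.5625, -0.0106, 0.2155]
tcp_pos: [0.5626, -0.0092, 0.2157]
t 12.2 tcp [ 0.5626 -0.0092  0.2157] yaw 8.4 tilt [-0.001  0.   ] gap 0.581 q6 -0.36
rot z units 0.0004  then dp -0.0032 -0.0008 0.1574
```

```bash
python3 -m crank '[{"dp":[-0.003,-0.001,0.03],"delta_rot":[0,0,0],"fingers":-1},{"dp":[0,0,0.04],"delta_rot":[0,0,0],"fingers":-1},{"dp":[0,0,0.05],"delta_rot":[0,0,0],"fingers":-1},{"dp":[0,0,0.025],"delta_rot":[0,0,0],"fingers":-1},{"dp":[0,0,0.008],"delta_rot":[0,0,0],"fingers":-1},{"dp":[0,0,0],"delta_rot":[0,0,0],"fingers":-1},{"dp":[0,0,0],"delta_rot":[0,0,0],"fingers":-1}]'
python3 -m crank '[{"dp":[0,0,0.004],"delta_rot":[0,0,0],"fingers":-1},{"dp":[0,0,0],"delta_rot":[0,0,0],"fingers":-1},{"dp":[0,0,0],"delta_rot":[0,0,0],"fingers":-1}]'
```

```text
t: 12.82
tcp_pos: [0.5629, -0.0115, 0.1398]
tool_rot: [0.653, 0.757, 0.0, 0.0]
force: [0.3, -0.7, -0.6]
finger_gap: 0.583
gripper_force: 26.7
t: 13.07
tcp_pos: [0.563, -0.0123, 0.1382]
tool_rot: [0.654, 0.756, 0.0, 0.001]
force: [0.2, -0.3, -1.3]
finger_gap: 0.578
gripper_force: 26.7
```

```bash
python3 -m crank '[{"dp":[0,0,0.003],"delta_rot":[0,0,0],"fingers":-1},{"dp":[0,0,0],"delta_rot":[0,0,0],"fingers":-1},{"dp":[0,0,0],"delta_rot":[0,0,0],"fingers":-1}]'
python3 -m crank '[{"dp":[0,0,0.002],"delta_rot":[0,0,0],"fingers":-1},{"dp":[0,0,0],"delta_rot":[0,0,0],"fingers":-1},{"dp":[0,0,0],"delta_rot":[0,0,0],"fingers":-1}]' | egrep 'tcp|^force'
```

```text
t: 13.32
tcp_pos: [0.563, -0.0124, 0.1365]
tool_rot: [0.654, 0.756, 0.0, 0.001]
force: [0.3, 0.1, 2.2]
finger_gap: 0.581
gripper_force: 27.2
tcp_pos: [0.563, -0.0125, 0.1365]
force: [-1.6, -0.0, 10.4]
```

Down. Release it, lift, and go on to the blue one.

```bash
python3 -m crank '[{"dp":[0,0,-0.002],"delta_rot":[0,0,0],"fingers":-1},{"dp":[0,0,0],"delta_rot":[0,0,0],"fingers":0.4},{"dp":[0,0,0],"delta_rot":[0,0,0],"fingers":0.6},{"dp":[0,0,0],"delta_rot":[0,0,0],"fingers":0.8},{"dp":[0,0,0],"delta_rot":[0,0,0],"fingers":1},{"dp":[0,0,0],"delta_rot":[0,0,0],"fingers":1},{"dp":[0,0,-0.04],"delta_rot":[0,0,0],"fingers":1},{"dp":[0,0,-0.05],"delta_rot":[0,0,0],"fingers":1},{"dp":[0,0,-0.05],"delta_rot":[0,0,0],"fingers":1},{"dp":[0,0,0],"delta_rot":[0,0,0],"fingers":1},{"dp":[0,0,0],"delta_rot":[0,0,0],"fingers":1},{"dp":[0,0,0],"delta_rot":[0,0,0],"fingers":1}]'
python3 - <<'E'
from meas import *
p,d,m=snap('top');P=pts(d,m);np.savez('t2.npz',p=p,P=P)
for o in cartons(P,(.3,.66,.0,.5),(.05,.105)): print(o)
E
python3 plan.py w .4546 .286 .2 -17.5
```

```text
t: 14.57
tcp_pos: [0.5621, -0.0122, 0.2055]
tool_rot: [0.654, 0.756, -0.0, -0.0]
force: [0.1, 0.2, -0.4]
finger_gap: 0.997
gripper_force: 0.0
(array([633. , 457.9]), array([42.1, 55.6]), 43.5, 159, 0.0786, (125, 169))
(array([568.7,  32.4]), array([31.9, 24.7]), 75.0, 52, 0.0984, (242, 186))
(array([546.1,  97.2]), array([28.5, 49.7]), 89.9, 109, 0.0984, (224, 192))
(array([475.2, 279.2]), array([41.4,  9.3]), 78.2, 30, 0.0666, (173, 213))
t 14.6 tcp [ 0.5618 -0.0122  0.2049] yaw 8.3 tilt [-0.002  0.   ] gap 1.003 q6 -0.37
rot z units 0.0717  then dp 0.5043 -0.3837 0.0099
```

```bash
python3 -m crank '[{"dp":[0,0,0],"delta_rot":[0,0,0.0179],"fingers":1},{"dp":[0,0,0],"delta_rot":[0,0,0.0179],"fingers":1},{"dp":[0,0,0],"delta_rot":[0,0,0.0179],"fingers":1},{"dp":[0,0,0],"delta_rot":[0,0,0.0179],"fingers":1},{"dp":[0.063,-0.048,0],"delta_rot":[0,0,0],"fingers":1},{"dp":[0.063,-0.048,0],"delta_rot":[0,0,0],"fingers":1},{"dp":[0.063,-0.048,0],"delta_rot":[0,0,0],"fingers":1},{"dp":[0.063,-0.048,0],"delta_rot":[0,0,0],"fingers":1},{"dp":[0.063,-0.048,0],"delta_rot":[0,0,0],"fingers":1},{"dp":[0.063,-0.048,0],"delta_rot":[0,0,0],"fingers":1},{"dp":[0.063,-0.048,0],"delta_rot":[0,0,0],"fingers":1},{"dp":[0.063,-0.048,0],"delta_rot":[0,0,0],"fingers":1}]' | grep tcp
python3 -m crank '[{"dp":[0,0,0],"delta_rot":[0,0,0],"fingers":1},{"dp":[0,0,0],"delta_rot":[0,0,0],"fingers":1},{"dp":[0,0,0],"delta_rot":[0,0,0],"fingers":1},{"dp":[0,0,0],"delta_rot":[0,0,0],"fingers":1}]' | grep tcp
python3 plan.py w .4546 .286 .1 -17.5
python3 - <<'E'
from meas import *
p,d,m=snap('wrist');P=pts(d,m);save(p,'w1.png',1)
for o in cartons(P,(.35,.6,.2,.38),(.05,.08)): print(o)
E
```

```text
tcp_pos: [0.4534, 0.2871, 0.2044]
tcp_pos: [0.4553, 0.2846, 0.2052]
t 15.9 tcp [0.4553 0.2846 0.2052] yaw -17.6 tilt [-0.001 -0.001] gap 0.999 q6 0.66
rot z units -0.0001  then dp 0.0023 -0.0022 0.2104
(array([453.9, 287.7]), array([42.3, 49.9]), 73.3, 3397, 0.0635, (254, 197))
```

```bash
python3 -m crank '[{"dp":[0.005,-0.003,0.03],"delta_rot":[0,0,-0.002],"fingers":1},{"dp":[0,0,0.06],"delta_rot":[0,0,0],"fingers":1},{"dp":[0,0,0.06],"delta_rot":[0,0,0],"fingers":1},{"dp":[0,0,0.04],"delta_rot":[0,0,0],"fingers":1},{"dp":[0,0,0.02],"delta_rot":[0,0,0],"fingers":1},{"dp":[0,0,0],"delta_rot":[0,0,0],"fingers":1},{"dp":[0,0,0],"delta_rot":[0,0,0],"fingers":1}]' | grep tcp
python3 -m crank '[{"dp":[0,0,0],"delta_rot":[0,0,0],"fingers":-1},{"dp":[0,0,0],"delta_rot":[0,0,0],"fingers":-1},{"dp":[0,0,0],"delta_rot":[0,0,0],"fingers":-1},{"dp":[0,0,0],"delta_rot":[0,0,0],"fingers":-1},{"dp":[0,0,0],"delta_rot":[0,0,0],"fingers":-1},{"dp":[0,0,0],"delta_rot":[0,0,0],"fingers":-1},{"dp":[0,0,0],"delta_rot":[0,0,0],"fingers":-1}]' 25
python3 -m crank '[{"dp":[0,0,-0.05],"delta_rot":[0,0,0],"fingers":-1},{"dp":[0,0,-0.06],"delta_rot":[0,0,0],"fingers":-1},{"dp":[0,0,-0.07],"delta_rot":[0,0,0],"fingers":-1},{"dp":[0,0,-0.05],"delta_rot":[0,0,-0.0174],"fingers":-1},{"dp":[0,0,0],"delta_rot":[0,0,-0.0174],"fingers":-1},{"dp":[0,0,0],"delta_rot":[0,0,-0.0174],"fingers":-1},{"dp":[0,0,0],"delta_rot":[0,0,-0.0174],"fingers":-1},{"dp":[0,0,0],"delta_rot":[0,0,0],"fingers":-1},{"dp":[0,0,0],"delta_rot":[0,0,0],"fingers":-1},{"dp":[0,0,0],"delta_rot":[0,0,0],"fingers":-1}]'
python3 plan.py l .005 -.047 .2 8.3
```

```text
tcp_pos: [0.455, 0.2878, 0.1008]
t: 17.17
tcp_pos: [0.455, 0.2888, 0.1023]
tool_rot: [0.803, 0.597, 0.001, 0.0]
force: [-0.2, -0.5, 6.2]
finger_gap: 0.583
gripper_force: 27.1
t: 18.0
tcp_pos: [0.4541, 0.2885, 0.2158]
tool_rot: [0.655, 0.756, -0.0, -0.0]
force: [0.5, -0.6, -1.2]
finger_gap: 0.581
gripper_force: 27.1
t 18.0 tcp [0.4541 0.2885 0.2158] yaw 8.2 tilt [-0. -0.] gap 0.581 q6 0.22
rot z units -0.0003  then dp -0.7257 0.1278 0.0315
```

```bash
python3 -m crank '[{"dp":[-0.0726,0.0128,0],"delta_rot":[0,0,0],"fingers":-1},{"dp":[-0.0726,0.0128,0],"delta_rot":[0,0,0],"fingers":-1},{"dp":[-0.0726,0.0128,0],"delta_rot":[0,0,0],"fingers":-1},{"dp":[-0.0726,0.0128,0],"delta_rot":[0,0,0],"fingers":-1},{"dp":[-0.0726,0.0128,0],"delta_rot":[0,0,0],"fingers":-1},{"dp":[-0.0726,0.0128,0],"delta_rot":[0,0,0],"fingers":-1},{"dp":[-0.0726,0.0128,0],"delta_rot":[0,0,0],"fingers":-1},{"dp":[-0.0726,0.0128,0],"delta_rot":[0,0,0],"fingers":-1},{"dp":[-0.0726,0.0128,0],"delta_rot":[0,0,0],"fingers":-1},{"dp":[-0.0726,0.0128,0],"delta_rot":[0,0,0],"fingers":-1},{"dp":[0,0,0],"delta_rot":[0,0,0],"fingers":-1},{"dp":[0,0,0],"delta_rot":[0,0,0],"fingers":-1}]' | grep tcp
python3 -m crank '[{"dp":[0,0,0],"delta_rot":[0,0,0],"fingers":-1},{"dp":[0,0,0],"delta_rot":[0,0,0],"fingers":-1}]' | grep tcp
python3 plan.py l .005 -.047 .1365 8.3
```

```text
tcp_pos: [0.5708, -0.0637, 0.2156]
tcp_pos: [0.5692, -0.0602, 0.2155]
t 19.2 tcp [ 0.5692 -0.0602  0.2155] yaw 8.3 tilt [-0.002  0.001] gap 0.584 q6 -0.45
rot z units 0.0001  then dp -0.0023 0.0007 0.158
```

```bash
python3 -m crank '[{"dp":[-0.003,0,0.03],"delta_rot":[0,0,0],"fingers":-1},{"dp":[0,0,0.04],"delta_rot":[0,0,0],"fingers":-1},{"dp":[0,0,0.05],"delta_rot":[0,0,0],"fingers":-1},{"dp":[0,0,0.025],"delta_rot":[0,0,0],"fingers":-1},{"dp":[0,0,0.009],"delta_rot":[0,0,0],"fingers":-1},{"dp":[0,0,0],"delta_rot":[0,0,0],"fingers":-1},{"dp":[0,0,0],"delta_rot":[0,0,0],"fingers":-1}]' |egrep 'tcp|^force'
python3 -m crank '[{"dp":[0,0,0.004],"delta_rot":[0,0,0],"fingers":-1},{"dp":[0,0,0],"delta_rot":[0,0,0],"fingers":-1},{"dp":[0,0,0],"delta_rot":[0,0,0],"fingers":-1}]'|egrep 'tcp|^force'
python3 -m crank '[{"dp":[0,0,0.003],"delta_rot":[0,0,0],"fingers":-1},{"dp":[0,0,0],"delta_rot":[0,0,0],"fingers":-1},{"dp":[0,0,0],"delta_rot":[0,0,0],"fingers":-1}]'|egrep 'tcp|^force'
```

```text
tcp_pos: [0.5705, -0.062, 0.1393]
force: [0.6, 1.1, -1.8]
tcp_pos: [0.5707, -0.0629, 0.1378]
force: [-0.4, -0.5, -1.4]
tcp_pos: [0.5709, -0.0631, 0.1362]
force: [-0.1, -1.1, 4.3]
```

```bash
python3 -m crank '[{"dp":[0,0,-0.001],"delta_rot":[0,0,0],"fingers":-1},{"dp":[0,0,0],"delta_rot":[0,0,0],"fingers":0.4},{"dp":[0,0,0],"delta_rot":[0,0,0],"fingers":0.6},{"dp":[0,0,0],"delta_rot":[0,0,0],"fingers":0.8},{"dp":[0,0,0],"delta_rot":[0,0,0],"fingers":1},{"dp":[0,0,0],"delta_rot":[0,0,0],"fingers":1},{"dp":[0,0,-0.04],"delta_rot":[0,0,0],"fingers":1},{"dp":[0,0,-0.05],"delta_rot":[0,0,0],"fingers":1},{"dp":[0,0,-0.06],"delta_rot":[0,0,0],"fingers":1},{"dp":[0,0,-0.06],"delta_rot":[0,0,0],"fingers":1},{"dp":[0,0,0],"delta_rot":[0,0,0],"fingers":1},{"dp":[0,0,0],"delta_rot":[0,0,0],"fingers":1}]'
python3 plan.py w .515 -.339 .24 81
```

```text
t: 21.25
tcp_pos: [0.5712, -0.0631, 0.2428]
tool_rot: [0.654, 0.756, 0.001, 0.002]
force: [0.2, -0.2, 0.0]
finger_gap: 0.995
gripper_force: 0.0
t 21.2 tcp [ 0.5712 -0.0631  0.2428] yaw 8.3 tilt [ 0.004 -0.001] gap 0.995 q6 -0.45
rot z units -0.2019  then dp 0.0248 -0.5626 0.0056
```

```bash
python3 -m crank '[{"dp":[0,0,0],"delta_rot":[0,0,-0.01835],"fingers":1},{"dp":[0,0,0],"delta_rot":[0,0,-0.01835],"fingers":1},{"dp":[0,0,0],"delta_rot":[0,0,-0.01835],"fingers":1},{"dp":[0,0,0],"delta_rot":[0,0,-0.01835],"fingers":1},{"dp":[0,0,0],"delta_rot":[0,0,-0.01835],"fingers":1},{"dp":[0,0,0],"delta_rot":[0,0,-0.01835],"fingers":1},{"dp":[0,0,0],"delta_rot":[0,0,-0.01835],"fingers":1},{"dp":[0,0,0],"delta_rot":[0,0,-0.01835],"fingers":1},{"dp":[0,0,0],"delta_rot":[0,0,-0.01835],"fingers":1},{"dp":[0,0,0],"delta_rot":[0,0,-0.01835],"fingers":1},{"dp":[0,0,0],"delta_rot":[0,0,-0.01835],"fingers":1}]' |grep tcp
python3 -m crank '[{"dp":[0.003,-0.0703,0],"delta_rot":[0,0,0],"fingers":1},{"dp":[0.003,-0.0703,0],"delta_rot":[0,0,0],"fingers":1},{"dp":[0.003,-0.0703,0],"delta_rot":[0,0,0],"fingers":1},{"dp":[0.003,-0.0703,0],"delta_rot":[0,0,0],"fingers":1},{"dp":[0.003,-0.0703,0],"delta_rot":[0,0,0],"fingers":1},{"dp":[0.003,-0.0703,0],"delta_rot":[0,0,0],"fingers":1},{"dp":[0.003,-0.0703,0],"delta_rot":[0,0,0],"fingers":1},{"dp":[0.003,-0.0703,0],"delta_rot":[0,0,0],"fingers":1},{"dp":[0,0,0],"delta_rot":[0,0,0],"fingers":1},{"dp":[0,0,0],"delta_rot":[0,0,0],"fingers":1},{"dp":[0,0,0],"delta_rot":[0,0,0],"fingers":1},{"dp":[0,0,0],"delta_rot":[0,0,0],"fingers":1}]' |grep tcp
python3 - <<'E'
from meas import *
p,d,m=snap('top');P=pts(d,m);save(p[100:260,80:380],'t3.png',2.5)
print('top');[print(o) for o in cartons(P,(.4,.66,-.15,.5),(.05,.105))]
p,d,m=snap('wrist');P=pts(d,m);save(p,'w2.png',1)
print('wrist');[print(o) for o in cartons(P,(.3,.7,-.5,-.2),(.05,.08))]
[print('blade',o) for o in cartons(P,(.3,.7,-.45,-.25),(.0065,.0145))]
E
python3 plan.py w .515 -.339 .115 81
```

```text
tcp_pos: [0.5693, -0.0626, 0.2389]
tcp_pos: [0.514, -0.337, 0.2398]
top
(array([633.4, 457.6]), array([41., 55.]), 43.7, 149, 0.0793, (124, 169))
(array([570.2, -65.8]), array([50.7, 41.5]), 8.2, 190, 0.0979, (271, 186))
(array([562.2, -12.8]), array([51.4, 41.7]), 8.0, 182, 0.0975, (256, 189))
(array([555.6,  38.6]), array([51.1, 41.4]), 8.5, 186, 0.0982, (241, 190))
(array([545.6,  90.6]), array([41.3, 51. ]), 89.6, 200, 0.0979, (227, 193))
wrist
(array([ 513.7, -338.2]), array([ 12., 109.]), 80.2, 1586, 0.0672, (254, 187))
(array([ 546.3, -484.3]), array([42. , 14.2]), 39.4, 1172, 0.0689, (108, 248))
blade (array([ 515.6, -328.4]), array([ 60.2, 299.5]), 80.2, 13578, 0.0103, (265, 151))
blade (array([ 390. , -439.7]), array([16.2, 72.3]), 86.5, 215, 0.0103, (137, 76))
t 23.3 tcp [ 0.5145 -0.337   0.2404] yaw 81.1 tilt [-0.001  0.001] gap 1.0 q6 -2.18
rot z units 0.0002  then dp -0.0017 -0.0038 0.2509
```

View pics/t3.png

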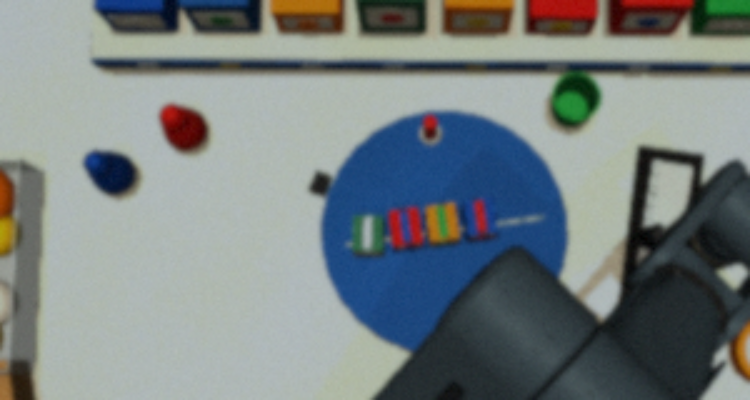

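View pics/w2.png

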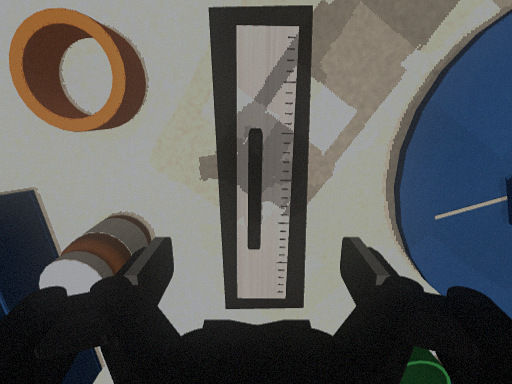

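The row stands neatly, the ruler's marks face the turntable, and the rib centre is at wrist pixel (255,188). Next I grip the rib and save the mat pose for the return.

```bash
python3 - <<'E'
from meas import *
p,d,m=snap('wrist');P=pts(d,m);hsv=cv2.cvtColor(p,cv2.COLOR_RGB2HSV)
k=np.zeros(d.shape,np.uint8);k[3:312,205:316]=1
mm=(k>0)&(hsv[...,2]<60)&(P[...,2]<.012);Q=(P[mm][:,:2]*1000).astype(np.float32);print('mat',cv2.minAreaRect(Q))
E
python3 -m crank '[{"dp":[0.0012,-0.0026,0.05],"delta_rot":[0,0,0.0025],"fingers":1},{"dp":[0,0,0.07],"delta_rot":[0,0,0],"fingers":1},{"dp":[0,0,0.07],"delta_rot":[0,0,0],"fingers":1},{"dp":[0,0,0.05],"delta_rot":[0,0,0],"fingers":1},{"dp":[0,0,0.03],"delta_rot":[0,0,0],"fingers":1},{"dp":[0,0,0],"delta_rot":[0,0,0],"fingers":1},{"dp":[0,0,0],"delta_rot":[0,0,0],"fingers":1},{"dp":[0,0,0],"delta_rot":[0,0,0],"fingers":1}]'
python3 plan.py w .5137 -.3382 .104 80.2
python3 -m crank '[{"dp":[0,0,0],"delta_rot":[0,0,0],"fingers":-1},{"dp":[0,0,0],"delta_rot":[0,0,0],"fingers":-1},{"dp":[0,0,0],"delta_rot":[0,0,0],"fingers":-1},{"dp":[0,0,0],"delta_rot":[0,0,0],"fingers":-1},{"dp":[0,0,0],"delta_rot":[0,0,0],"fingers":-1},{"dp":[0,0,0],"delta_rot":[0,0,0],"fingers":-1},{"dp":[0,0,0],"delta_rot":[0,0,0],"fingers":-1},{"dp":[0,0,0],"delta_rot":[0,0,0],"fingers":-1},{"dp":[0,0,0],"delta_rot":[0,0,0],"fingers":-1},{"dp":[0,0,0],"delta_rot":[0,0,0],"fingers":-1},{"dp":[0,0,0],"delta_rot":[0,0,0],"fingers":-1},{"dp":[0,0,0],"delta_rot":[0,0,0],"fingers":-1}]' 60
```

```text
mat ((517.109130859375, -330.10418701171875), (99.75863647460938, 339.1033020019531), 82.1136703491211)
t: 23.98
tcp_pos: [0.5144, -0.34, 0.1071]
tool_rot: [0.086, 0.996, -0.001, 0.001]
force: [0.1, -0.4, 1.0]
finger_gap: 1.001
gripper_force: 0.0
t 24.0 tcp [ 0.5144 -0.34    0.1071] yaw 80.1 tilt [ 0.002 -0.001] gap 1.001 q6 -2.16
rot z units -0.0002  then dp 0.002 0.0033 0.0061
t: 24.98
tcp_pos: [0.5135, -0.3398, 0.1061]
tool_rot: [0.087, 0.996, 0.0, 0.0]
force: [-0.5, 0.9, 4.0]
finger_gap: 0.13
gripper_force: 60.4
```

```bash
python3 -m crank '[{"dp":[0,0,-0.03],"delta_rot":[0,0,0],"fingers":-1},{"dp":[0,0,-0.05],"delta_rot":[0,0,0],"fingers":-1},{"dp":[0,0,-0.06],"delta_rot":[0,0,0],"fingers":-1},{"dp":[0,0,-0.06],"delta_rot":[0,0,0],"fingers":-1},{"dp":[0,0,-0.06],"delta_rot":[0,0,0],"fingers":-1},{"dp":[0,0,-0.03],"delta_rot":[0,0,0],"fingers":-1},{"dp":[0,0,0],"delta_rot":[0,0,0],"fingers":-1}]'
python3 -m crank '[{"dp":[0,0,0],"delta_rot":[0,0,0.0181],"fingers":-1},{"dp":[0,0,0],"delta_rot":[0,0,0.0181],"fingers":-1},{"dp":[0,0,0],"delta_rot":[0,0,0.0181],"fingers":-1},{"dp":[0,0,0],"delta_rot":[0,0,0.0181],"fingers":-1},{"dp":[0,0,0],"delta_rot":[0,0,0.0181],"fingers":-1},{"dp":[0,0,0],"delta_rot":[0,0,0.0181],"fingers":-1},{"dp":[0,0,0],"delta_rot":[0,0,0.0181],"fingers":-1},{"dp":[0,0,0],"delta_rot":[0,0,0.0181],"fingers":-1},{"dp":[0,0,0],"delta_rot":[0,0,0.0181],"fingers":-1},{"dp":[0,0,0],"delta_rot":[0,0,0.0181],"fingers":-1},{"dp":[0,0,0],"delta_rot":[0,0,0.0181],"fingers":-1},{"dp":[0,0,0],"delta_rot":[0,0,0],"fingers":-1}]'|egrep 'gap|tcp'
python3 plan.py l -.092 .02 .144 8.3
```

```text
t: 25.57
tcp_pos: [0.5149, -0.3414, 0.2543]
tool_rot: [0.086, 0.996, -0.003, 0.003]
force: [-0.3, -0.2, -2.7]
finger_gap: 0.127
gripper_force: 59.6
tcp_pos: [0.5126, -0.3393, 0.2482]
finger_gap: 0.131
t 26.6 tcp [ 0.5126 -0.3393  0.2482] yaw 8.3 tilt [-0.003  0.003] gap 0.131 q6 -0.91
rot z units -0.0001  then dp 0.6677 -0.0006 0.2084
```

```bash
python3 -m crank '[{"dp":[0.03,0,0],"delta_rot":[0,0,0],"fingers":-1},{"dp":[0.07,0,0],"delta_rot":[0,0,0],"fingers":-1},{"dp":[0.07,0,0],"delta_rot":[0,0,0],"fingers":-1},{"dp":[0.07,0,0],"delta_rot":[0,0,0],"fingers":-1},{"dp":[0.07,0,0],"delta_rot":[0,0,0],"fingers":-1},{"dp":[0.07,0,0],"delta_rot":[0,0,0],"fingers":-1},{"dp":[0.07,0,0],"delta_rot":[0,0,0],"fingers":-1},{"dp":[0.07,0,0],"delta_rot":[0,0,0],"fingers":-1},{"dp":[0.07,0,0],"delta_rot":[0,0,0],"fingers":-1},{"dp":[0.05,0,0],"delta_rot":[0,0,0],"fingers":-1},{"dp":[0.028,0,0],"delta_rot":[0,0,0],"fingers":-1},{"dp":[0,0,0],"delta_rot":[0,0,0],"fingers":-1}]'|egrep 'gap|tcp'
python3 -m crank '[{"dp":[0,0,0.03],"delta_rot":[0,0,0],"fingers":-1},{"dp":[0,0,0.04],"delta_rot":[0,0,0],"fingers":-1},{"dp":[0,0,0.04],"delta_rot":[0,0,0],"fingers":-1},{"dp":[0,0,0.03],"delta_rot":[0,0,0],"fingers":-1},{"dp":[0,0,0.02],"delta_rot":[0,0,0],"fingers":-1},{"dp":[0,0,0],"delta_rot":[0,0,0],"fingers":-1},{"dp":[0,0,0],"delta_rot":[0,0,0],"fingers":-1},{"dp":[0,0,0],"delta_rot":[0,0,0],"fingers":-1},{"dp":[0,0,0],"delta_rot":[0,0,0],"fingers":-1}]'
python3 plan.py l -.092 .02 .144 8.3
python3 - <<'E'
from meas import *
p,d,m=snap('top');P=pts(d,m);save(p[110:260,180:330],'t4.png',4)
[print(o) for o in cartons(P,(.4,.66,-.15,.2),(.085,.105))]
k=(P[...,0]>.42)&(P[...,0]<.56)&(P[...,1]>-.25)&(P[...,1]<.17)&(P[...,2]>.041)&(P[...,2]<.060)
[print('blade',o) for o in cartons(P,(.42,.56,-.25,.18),(.042,.06))]
p,d,m=snap('side');save(p[120:260,150:350],'s4.png',4)
E
```

```text
tcp_pos: [0.4626, -0.0065, 0.2497]
finger_gap: 0.133
t: 28.32
tcp_pos: [0.4654, -0.0099, 0.1715]
tool_rot: [0.653, 0.757, 0.0, 0.001]
force: [-0.5, -1.0, -2.8]
finger_gap: 0.133
gripper_force: 59.3
t 28.3 tcp [ 0.4654 -0.0099  0.1715] yaw 8.4 tilt [ 0.002 -0.001] gap 0.133 q6 -0.41
rot z units 0.0003  then dp 0.0022 -0.0023 0.0549
(array([570.7, -66. ]), array([52. , 41.7]), 8.7, 172, 0.0983, (271, 186))
(array([563. , -12.6]), array([51.2, 41.5]), 7.9, 154, 0.0986, (256, 187))
(array([563.1,  39.7]), array([34.6, 41.5]), 8.5, 93, 0.0993, (241, 187))
(array([545.9,  91.6]), array([49.6, 39. ]), 0.5, 173, 0.0982, (226, 192))
```

View pics/s4.png

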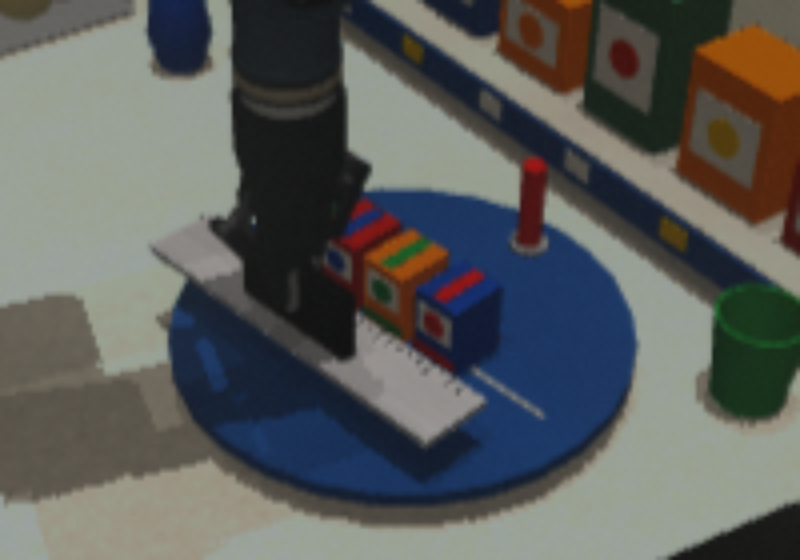

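The ruler is parallel to the row, pushing edge facing the cartons, still 27 mm high. Lower it, then push.

```bash
python3 -m crank '[{"dp":[0,0,0.015],"delta_rot":[0,0,0],"fingers":-1},{"dp":[0,0,0.015],"delta_rot":[0,0,0],"fingers":-1},{"dp":[0,0,0.014],"delta_rot":[0,0,0],"fingers":-1},{"dp":[0,0,0.01],"delta_rot":[0,0,0],"fingers":-1},{"dp":[0,0,0],"delta_rot":[0,0,0],"fingers":-1},{"dp":[0,0,0],"delta_rot":[0,0,0],"fingers":-1},{"dp":[0,0,0],"delta_rot":[0,0,0],"fingers":-1},{"dp":[0,0,0],"delta_rot":[0,0,0],"fingers":-1}]'
python3 plan.py l -.039 .02 .144 8.3
```

```text
t: 29.08
tcp_pos: [0.465, -0.0095, 0.144]
tool_rot: [0.653, 0.757, 0.0, 0.0]
force: [0.5, 0.1, -3.0]
finger_gap: 0.129
gripper_force: 59.3
t 29.1 tcp [ 0.465  -0.0095  0.144 ] yaw 8.4 tilt [ 0. -0.] gap 0.129 q6 -0.41
rot z units 0.0003  then dp 0.0013 0.1044 0.0001
```

```bash
python3 -m crank '[{"dp":[0,0.0072,0],"delta_rot":[0,0,0.0003],"fingers":-1},{"dp":[0,0.0072,0],"delta_rot":[0,0,0],"fingers":-1},{"dp":[0,0.0072,0],"delta_rot":[0,0,0],"fingers":-1},{"dp":[0,0.0072,0],"delta_rot":[0,0,0],"fingers":-1},{"dp":[0,0.0072,0],"delta_rot":[0,0,0],"fingers":-1},{"dp":[0,0.0072,0],"delta_rot":[0,0,0],"fingers":-1},{"dp":[0,0.0072,0],"delta_rot":[0,0,0],"fingers":-1},{"dp":[0,0.0072,0],"delta_rot":[0,0,0],"fingers":-1},{"dp":[0,0.0072,0],"delta_rot":[0,0,0],"fingers":-1},{"dp":[0,0.0072,0],"delta_rot":[0,0,0],"fingers":-1},{"dp":[0,0.0072,0],"delta_rot":[0,0,0],"fingers":-1},{"dp":[0,0,0],"delta_rot":[0,0,0],"fingers":-1}]'
python3 -m crank '[{"dp":[0,0,0],"delta_rot":[0,0,0],"fingers":-1},{"dp":[0,0,0],"delta_rot":[0,0,0],"fingers":-1},{"dp":[0,0,0],"delta_rot":[0,0,0],"fingers":-1}]'
python3 plan.py l -.039 .02 .144 8.3
python3 - <<'E'
from meas import *
from plan import line
p,d,m=snap('top');P=pts(d,m)
for o in cartons(P,(.4,.66,-.15,.2),(.085,.105)):
    print(o)
E
```

```text
t: 30.08
tcp_pos: [0.5043, -0.0036, 0.1437]
tool_rot: [0.654, 0.756, 0.0, -0.0]
force: [-0.1, -0.4, -3.4]
finger_gap: 0.131
gripper_force: 59.3
t: 30.33
tcp_pos: [0.5042, -0.0038, 0.1439]
tool_rot: [0.654, 0.756, 0.0, 0.0]
force: [-1.7, 0.2, -4.3]
finger_gap: 0.127
gripper_force: 59.3
t 30.3 tcp [ 0.5042 -0.0038  0.1439] yaw 8.3 tilt [ 0.001 -0.   ] gap 0.127 q6 -0.37
rot z units -0.0001  then dp 0.0012 0.0251 -0.0002
(array([578.6, -65.2]), array([50.5, 41.3]), 10.3, 114, 0.0979, (271, 181))
(array([589.1,  -9.3]), array([38.8, 15. ]), 87.8, 42, 0.0992, (256, 180))
(array([555.3,  96.3]), array([52.4, 41.7]), 8.7, 172, 0.0978, (225, 190))
```

```bash
python3 -m crank '[{"dp":[0,0.0035,0],"delta_rot":[0,0,0],"fingers":-1},{"dp":[0,0.0035,0],"delta_rot":[0,0,0],"fingers":-1},{"dp":[0,0.0035,0],"delta_rot":[0,0,0],"fingers":-1},{"dp":[0,0.0035,0],"delta_rot":[0,0,0],"fingers":-1},{"dp":[0,0.0035,0],"delta_rot":[0,0,0],"fingers":-1},{"dp":[0,0.003,0],"delta_rot":[0,0,0],"fingers":-1},{"dp":[0,0.002,0],"delta_rot":[0,0,0],"fingers":-1},{"dp":[0,0.002,0],"delta_rot":[0,0,0],"fingers":-1},{"dp":[0,0,0],"delta_rot":[0,0,0],"fingers":-1},{"dp":[0,0,0],"delta_rot":[0,0,0],"fingers":-1},{"dp":[0,0,0],"delta_rot":[0,0,0],"fingers":-1},{"dp":[0,0,0],"delta_rot":[0,0,0],"fingers":-1}]'
python3 plan.py l -.039 .02 .144 8.3
python3 - <<'E'
from meas import *
p,d,m=snap('top');P=pts(d,m)
for o in cartons(P,(.4,.66,-.15,.2),(.085,.105)): print(o)
p,d,m=snap('side');save(p[120:260,150:350],'s5.png',4)
p,d,m=snap('wrist');save(p,'w5.png',1.5);P=pts(d,m);[print('w',o) for o in cartons(P,(.4,.66,-.15,.2),(.085,.105))]
E
```

```text
t: 31.38
tcp_pos: [0.5164, -0.002, 0.144]
tool_rot: [0.654, 0.756, 0.0, 0.0]
force: [-1.1, -0.5, -4.8]
finger_gap: 0.128
gripper_force: 59.3
t 31.4 tcp [ 0.5164 -0.002   0.144 ] yaw 8.3 tilt [ 0.001 -0.   ] gap 0.128 q6 -0.37
rot z units -0.0  then dp 0.0013 0.0005 -0.0
(array([591.4, -62.6]), array([50.4, 42.2]), 7.6, 106, 0.0988, (271, 178))
(array([603.1,  -9.2]), array([38.7, 14.5]), 88.2, 35, 0.0986, (256, 176))
(array([567.1,  97.7]), array([50.8, 42. ]), 8.9, 169, 0.0991, (224, 186))
w (array([566.3,  98.4]), array([52.3, 39.5]), 7.9, 14915, 0.0973, (423, 51))
w (array([574.5,  43.3]), array([52.2, 42.1]), 8.4, 11906, 0.0974, (403, 187))
w (array([514.7,  27.3]), array([18.5, 51.7]), 24.9, 1208, 0.1032, (267, 207))
w (array([504.1,  11.2]), array([19.1, 16.3]), 88.8, 587, 0.0976, (233, 246))
w (array([581.5,  -2.2]), array([51.3, 32.1]), 8.0, 4732, 0.0971, (402, 269))
w (array([517.2,  -3.4]), array([2. , 6.3]), 14.9, 28, 0.1048, (258, 279))
w (array([522.1, -14.3]), array([ 2.8, 22.1]), 9.3, 94, 0.1044, (267, 301))
w (array([512.1,  -8.4]), array([1.8, 6.6]), 7.8, 28, 0.1045, (245, 287))
w (array([514.2, -20.2]), array([ 2.8, 12.8]), 7.8, 67, 0.1046, (245, 310))
w (array([572.4, -21.3]), array([ 4.9, 17.2]), 61.2, 214, 0.0975, (364, 317))
```

View pics/s5.png

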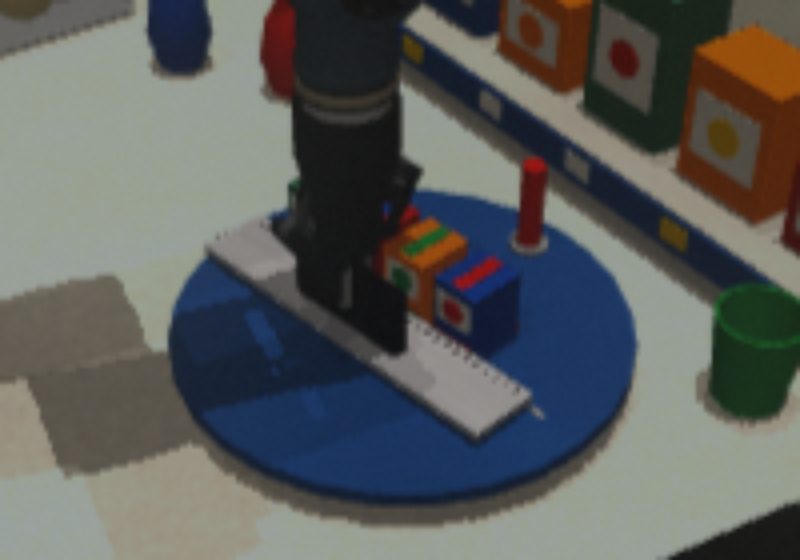

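Fronts measured on the line (x ≈ 25–26 mm for cartons' centres); the ruler's end meets the white line at (540,412). Back off and carry the ruler home.

```bash
python3 -m crank '[{"dp":[0,0,0],"delta_rot":[0,0,0],"fingers":-1},{"dp":[0,-0.005,0],"delta_rot":[0,0,0],"fingers":-1},{"dp":[0,-0.02,0],"delta_rot":[0,0,0],"fingers":-1},{"dp":[0,-0.03,0],"delta_rot":[0,0,0],"fingers":-1},{"dp":[0,-0.04,0],"delta_rot":[0,0,0],"fingers":-1},{"dp":[0,-0.02,0],"delta_rot":[0,0,0],"fingers":-1},{"dp":[0,0,-0.04],"delta_rot":[0,0,0],"fingers":-1},{"dp":[0,0,-0.05],"delta_rot":[0,0,0],"fingers":-1},{"dp":[0,0,-0.05],"delta_rot":[0,0,0],"fingers":-1},{"dp":[0,0,-0.05],"delta_rot":[0,0,0],"fingers":-1},{"dp":[0,0,-0.03],"delta_rot":[0,0,0],"fingers":-1},{"dp":[0,0,0],"delta_rot":[0,0,0],"fingers":-1}]'
python3 -m crank '[{"dp":[-0.03,0,0],"delta_rot":[0,0,0],"fingers":-1},{"dp":[-0.07,0,0],"delta_rot":[0,0,0],"fingers":-1},{"dp":[-0.07,0,0],"delta_rot":[0,0,0],"fingers":-1},{"dp":[-0.07,0,0],"delta_rot":[0,0,0],"fingers":-1},{"dp":[-0.07,0,0],"delta_rot":[0,0,0],"fingers":-1},{"dp":[-0.07,0,0],"delta_rot":[0,0,0],"fingers":-1},{"dp":[-0.07,0,0],"delta_rot":[0,0,0],"fingers":-1},{"dp":[-0.07,0,0],"delta_rot":[0,0,0],"fingers":-1},{"dp":[-0.07,0,0],"delta_rot":[0,0,0],"fingers":-1},{"dp":[-0.05,0,0],"delta_rot":[0,0,0],"fingers":-1},{"dp":[-0.01,0,0],"delta_rot":[0,0,0],"fingers":-1}]' | grep tcp
python3 -m crank '[{"dp":[0,0,0],"delta_rot":[0,0,-0.0186],"fingers":-1},{"dp":[0,0,0],"delta_rot":[0,0,-0.0186],"fingers":-1},{"dp":[0,0,0],"delta_rot":[0,0,-0.0186],"fingers":-1},{"dp":[0,0,0],"delta_rot":[0,0,-0.0186],"fingers":-1},{"dp":[0,0,0],"delta_rot":[0,0,-0.0186],"fingers":-1},{"dp":[0,0,0],"delta_rot":[0,0,-0.0186],"fingers":-1},{"dp":[0,0,0],"delta_rot":[0,0,-0.0186],"fingers":-1},{"dp":[0,0,0],"delta_rot":[0,0,-0.0186],"fingers":-1},{"dp":[0,0,0],"delta_rot":[0,0,-0.0186],"fingers":-1},{"dp":[0,0,0],"delta_rot":[0,0,-0.0186],"fingers":-1},{"dp":[0,0,0],"delta_rot":[0,0,-0.0186],"fingers":-1},{"dp":[0,0,0],"delta_rot":[0,0,0],"fingers":-1}]'|egrep 'gap|tcp'
python3 -m crank '[{"dp":[0,0,0],"delta_rot":[0,0,0],"fingers":-1},{"dp":[0,0,0],"delta_rot":[0,0,0],"fingers":-1}]'|egrep tcp
python3 plan.py w .517 -.330 .106 82.1
python3 - <<'E'
from meas import *
p,d,m=snap('top');P=pts(d,m);save(p[110:260,180:330],'t6.png',4)
for o in cartons(P,(.4,.66,-.15,.2),(.085,.105)): print(o)
E
```

```text
t: 32.53
tcp_pos: [0.4607, -0.0108, 0.257]
tool_rot: [0.654, 0.756, 0.002, 0.004]
force: [0.0, 0.6, -2.5]
finger_gap: 0.133
gripper_force: 59.8
tcp_pos: [0.5063, -0.3371, 0.2524]
tcp_pos: [0.5053, -0.3309, 0.2522]
finger_gap: 0.131
tcp_pos: [0.5057, -0.3314, 0.253]
t 34.6 tcp [ 0.5057 -0.3314  0.253 ] yaw 81.8 tilt [-0.001  0.001] gap 0.127 q6 -2.19
rot z units -0.0008  then dp -0.0221 0.0058 0.294
(array([591.2,  83.8]), array([ 59.8, 115.8]), 57.2, 339, 0.0984, (229, 180))
(array([591.4, -63.1]), array([52.1, 42.3]), 8.4, 177, 0.098, (270, 180))
(array([582.4,  -9.8]), array([51.8, 41.6]), 8.5, 173, 0.0987, (255, 182))
```

View pics/t6.png

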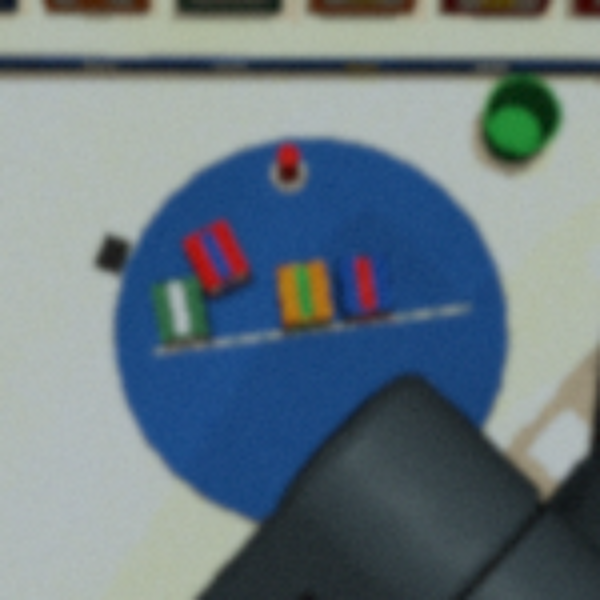

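The picture shows the red carton knocked back and turned (215,257); green, orange and blue stand on the line. The push had already been held on the line by then, so I lay the ruler home first and then put the red carton back.

```bash
python3 -m crank '[{"dp":[-0.022,0.006,0],"delta_rot":[0,0,-0.0008],"fingers":-1},{"dp":[0,0,0.04],"delta_rot":[0,0,0],"fingers":-1},{"dp":[0,0,0.06],"delta_rot":[0,0,0],"fingers":-1},{"dp":[0,0,0.06],"delta_rot":[0,0,0],"fingers":-1},{"dp":[0,0,0.06],"delta_rot":[0,0,0],"fingers":-1},{"dp":[0,0,0.04],"delta_rot":[0,0,0],"fingers":-1},{"dp":[0,0,0.02],"delta_rot":[0,0,0],"fingers":-1},{"dp":[0,0,0.006],"delta_rot":[0,0,0],"fingers":-1},{"dp":[0,0,0],"delta_rot":[0,0,0],"fingers":-1},{"dp":[0,0,0],"delta_rot":[0,0,0],"fingers":-1},{"dp":[0,0,0],"delta_rot":[0,0,0],"fingers":-1},{"dp":[0,0,0],"delta_rot":[0,0,0],"fingers":-1}]'
python3 -m crank '[{"dp":[0,0,0.004],"delta_rot":[0,0,0],"fingers":-1},{"dp":[0,0,0],"delta_rot":[0,0,0],"fingers":-1},{"dp":[0,0,0],"delta_rot":[0,0,0],"fingers":-1},{"dp":[0,0,0],"delta_rot":[0,0,0],"fingers":-1}]'
```

```text
t: 35.67
tcp_pos: [0.5181, -0.3311, 0.1126]
tool_rot: [0.068, 0.998, -0.001, 0.001]
force: [0.2, 0.5, -2.8]
finger_gap: 0.136
gripper_force: 59.5
t: 36.0
tcp_pos: [0.5173, -0.3305, 0.1091]
tool_rot: [0.068, 0.998, -0.0, 0.0]
force: [-0.6, -0.0, -3.0]
finger_gap: 0.136
gripper_force: 59.5
```

```bash
python3 -m crank '[{"dp":[0,0,0.004],"delta_rot":[0,0,0],"fingers":-1},{"dp":[0,0,0],"delta_rot":[0,0,0],"fingers":-1},{"dp":[0,0,0],"delta_rot":[0,0,0],"fingers":-1},{"dp":[0,0,0],"delta_rot":[0,0,0],"fingers":-1}]'
python3 -m crank '[{"dp":[0,0,0.002],"delta_rot":[0,0,0],"fingers":-1},{"dp":[0,0,0],"delta_rot":[0,0,0],"fingers":-1},{"dp":[0,0,0],"delta_rot":[0,0,0],"fingers":-1},{"dp":[0,0,0],"delta_rot":[0,0,0],"fingers":-1}]' | egrep 'tcp|^force'
```

```text
t: 36.33
tcp_pos: [0.5173, -0.3304, 0.1068]
tool_rot: [0.068, 0.998, 0.0, -0.0]
force: [1.1, 0.3, -2.6]
finger_gap: 0.131
gripper_force: 59.5
tcp_pos: [0.5174, -0.3305, 0.1062]
force: [-0.0, 0.4, -0.6]
```

```bash
python3 -m crank '[{"dp":[0,0,0],"delta_rot":[0,0,0],"fingers":-0.5},{"dp":[0,0,0],"delta_rot":[0,0,0],"fingers":0},{"dp":[0,0,0],"delta_rot":[0,0,0],"fingers":0.5},{"dp":[0,0,0],"delta_rot":[0,0,0],"fingers":1},{"dp":[0,0,0],"delta_rot":[0,0,0],"fingers":1},{"dp":[0,0,0],"delta_rot":[0,0,0],"fingers":1},{"dp":[0,0,0],"delta_rot":[0,0,0],"fingers":1},{"dp":[0,0,-0.05],"delta_rot":[0,0,0],"fingers":1},{"dp":[0,0,-0.08],"delta_rot":[0,0,0],"fingers":1},{"dp":[0,0,-0.08],"delta_rot":[0,0,0],"fingers":1},{"dp":[0,0,-0.08],"delta_rot":[0,0,0],"fingers":1},{"dp":[0,0,0],"delta_rot":[0,0,0],"fingers":1}]'
python3 - <<'E'
from meas import *
p,d,m=snap('top');P=pts(d,m)
h=cv2.cvtColor(p,cv2.COLOR_RGB2HSV)
k=(P[...,0]>.55)&(P[...,0]<.66)&(P[...,1]>.02)&(P[...,1]<.13)&(P[...,2]>.085)&(P[...,2]<.105)
q=P[k];print('all',cv2.minAreaRect((q[:,:2]*1000).astype(np.float32)),len(q))
# split by hue: not green
g=(abs(h[...,0].astype(int)-70)<25)&(h[...,1]>60)
v,u=np.nonzero(k);
for a in range(v.min()-2,v.max()+3): print(''.join(('G' if g[a,b] else 'r' if (h[a,b,0]<10 or h[a,b,0]>170)and h[a,b,1]>60 else 'o') if k[a,b] else '.' for b in range(u.min()-2,u.max()+3)))
p,d,m=snap('wrist');P=pts(d,m);[print('rib',o) for o in cartons(P,(.4,.65,-.4,-.25),(.05,.08))]
[print('blade',o) for o in cartons(P,(.3,.7,-.45,-.25),(.0065,.0145))]
E
```

```text
t: 37.67
tcp_pos: [0.5206, -0.3332, 0.2596]
tool_rot: [0.068, 0.998, -0.005, 0.007]
force: [1.6, -1.0, -0.1]
finger_gap: 1.001
gripper_force: 0.0
all ((594.6966552734375, 81.17510223388672), (57.25914001464844, 107.4489517211914), 54.33755111694336) 313
............................
............................
...................oo.......
.................or.r.......
...............oorrrro......
.............ooooorrrr......
...........rrro.oorrr.o.....
...........rrrooo.orrrr.....
..........rrrrooooorrrro....
...........rr.rooooorrrr....
...........rrrrooooorrrro...
............rr.rooooorrrr...
............rrrrooooorrrro..
.............rrrrooooorrrr..
.............rrrrooooorrrr..
..............rrrroooorrrr..
..........oGGrrrrrrooorr....
.....oooGGGGGG.rrrrooo......
..GGGGoo.oGG.G.rrrro........
..GGGGooooGGGG..rr..........
..GGGGooooGGGG..............
..GGGGooooGGGGG.............
..oGGGoooooGGGG.............
...GGGo.oooGGGG.............
...GGGGooooGGGG.............
...GG.GooooGGGG.............
...GGGGooooGGGGG............
...GGGGoooooG.GG............
....GGGooooo.GGG............
............................
............................
rib (array([ 517.6, -330.2]), array([ 12. , 109.4]), 82.2, 1411, 0.0671, (259, 179))
blade (array([ 519. , -320.3]), array([ 60.1, 299.5]), 82.3, 12538, 0.0103, (269, 145))
blade (array([ 390.1, -439.5]), array([15.7, 71.4]), 86.1, 201, 0.0105, (141, 68))
```

```bash
python3 plan.py w .609 .062 .24 25
```

```text
t 37.8 tcp [ 0.518  -0.331   0.2533] yaw 82.2 tilt [ 0.004 -0.003] gap 0.998 q6 -2.19
rot z units 0.159  then dp 0.6355 0.4971 0.0266
```

```bash
python3 -m crank '[{"dp":[0,0,0],"delta_rot":[0,0,0.0177],"fingers":1},{"dp":[0,0,0],"delta_rot":[0,0,0.0177],"fingers":1},{"dp":[0,0,0],"delta_rot":[0,0,0.0177],"fingers":1},{"dp":[0,0,0],"delta_rot":[0,0,0.0177],"fingers":1},{"dp":[0,0,0],"delta_rot":[0,0,0.0177],"fingers":1},{"dp":[0,0,0],"delta_rot":[0,0,0.0177],"fingers":1},{"dp":[0,0,0],"delta_rot":[0,0,0.0177],"fingers":1},{"dp":[0,0,0],"delta_rot":[0,0,0.0177],"fingers":1},{"dp":[0,0,0],"delta_rot":[0,0,0.0177],"fingers":1}]'|grep tcp
python3 -m crank '[{"dp":[0.0636,0.0497,0],"delta_rot":[0,0,0],"fingers":1},{"dp":[0.0636,0.0497,0],"delta_rot":[0,0,0],"fingers":1},{"dp":[0.0636,0.0497,0],"delta_rot":[0,0,0],"fingers":1},{"dp":[0.0636,0.0497,0],"delta_rot":[0,0,0],"fingers":1},{"dp":[0.0636,0.0497,0],"delta_rot":[0,0,0],"fingers":1},{"dp":[0.0636,0.0497,0],"delta_rot":[0,0,0],"fingers":1},{"dp":[0.0636,0.0497,0],"delta_rot":[0,0,0],"fingers":1},{"dp":[0.0636,0.0497,0],"delta_rot":[0,0,0],"fingers":1},{"dp":[0.0636,0.0497,0],"delta_rot":[0,0,0],"fingers":1},{"dp":[0.0636,0.0497,0],"delta_rot":[0,0,0],"fingers":1},{"dp":[0,0,0],"delta_rot":[0,0,0],"fingers":1},{"dp":[0,0,0],"delta_rot":[0,0,0],"fingers":1}]'|grep tcp
python3 -m crank '[{"dp":[0,0,0],"delta_rot":[0,0,0],"fingers":1},{"dp":[0,0,0],"delta_rot":[0,0,0],"fingers":1},{"dp":[0,0,0],"delta_rot":[0,0,0],"fingers":1}]'|grep tcp
python3 - <<'E'
from meas import *
p,d,m=snap('wrist');P=pts(d,m);save(p,'w7.png',1.5);np.savez('w7.npz',p=p,P=P)
[print(o) for o in cartons(P,(.5,.66,-.15,.16),(.085,.105))]
E
python3 plan.py w .609 .062 .24 25
```

```text
tcp_pos: [0.5163, -0.3296, 0.2484]
tcp_pos: [0.6079, 0.065, 0.2487]
tcp_pos: [0.6086, 0.0609, 0.2503]
(array([590.1,  85.7]), array([ 63. , 117.4]), 56.5, 6613, 0.0974, (248, 159))
(array([583.1,  -7.6]), array([51.1, 43.1]), 8.9, 2638, 0.0974, (199, 251))
(array([591.5, -60.5]), array([49.4, 43.3]), 7.9, 2192, 0.0975, (187, 301))
t 39.8 tcp [0.6087 0.0609 0.2505] yaw 24.7 tilt [-0.001 -0.   ] gap 0.997 q6 -0.51
rot z units -0.0007  then dp 0.0018 0.0014 0.0211
```

View pics/w7.png

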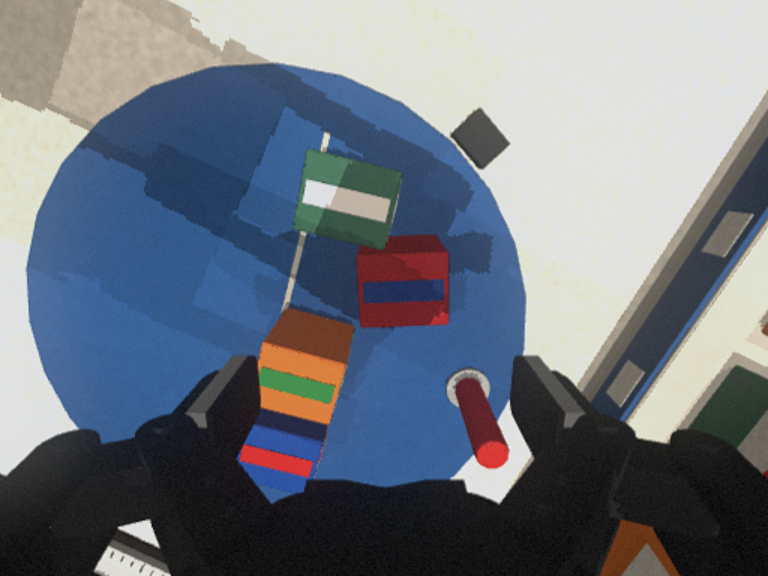

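The red carton lies with its top at (405,288), turned against green's back corner, clear of orange. Measure it alone.

```bash
python3 - <<'E'
from meas import *
z=np.load('w7.npz');P=z['P']
for n,poly in(('red',[(357,253),(448,248),(453,324),(358,329)]),('green',[(308,148),(404,172),(385,247),(294,231)])):
    k=np.zeros(P.shape[:2],np.uint8);cv2.fillPoly(k,[(np.array(poly)/1.5).astype(np.int32)],1)
    k=(k>0)&(P[...,2]>.09)&(P[...,2]<.105);q=(P[k][:,:2]*1000).astype(np.float32);print(n,cv2.minAreaRect(q),len(q),q.mean(0))
E
python3 plan.py w .609 .0624 .135 26
```

```text
red ((614.3602294921875, 69.71270751953125), (49.23954772949219, 42.11185073852539), 27.363920211791992) 3013 [613.9932   70.96558]
green ((567.6351318359375, 101.13651275634766), (49.24248504638672, 41.88481521606445), 11.469515800476074) 3441 [567.2377  101.94814]
t 39.8 tcp [0.6087 0.0609 0.2505] yaw 24.7 tilt [-0.001 -0.   ] gap 0.997 q6 -0.51
rot z units -0.0035  then dp 0.0025 0.0018 0.2311
```

```bash
python3 plan.py w .6142 .0702 .1365 27.2
```

```text
t 39.8 tcp [0.6087 0.0609 0.2505] yaw 24.7 tilt [-0.001 -0.   ] gap 0.997 q6 -0.51
rot z units -0.0068  then dp 0.0116 0.0182 0.2281
```

```bash
python3 -m crank '[{"dp":[0,0,0],"delta_rot":[0,0,-0.0068],"fingers":1},{"dp":[0.0116,0.0182,0],"delta_rot":[0,0,0],"fingers":1},{"dp":[0,0,0.03],"delta_rot":[0,0,0],"fingers":1},{"dp":[0,0,0.05],"delta_rot":[0,0,0],"fingers":1},{"dp":[0,0,0.06],"delta_rot":[0,0,0],"fingers":1},{"dp":[0,0,0.05],"delta_rot":[0,0,0],"fingers":1},{"dp":[0,0,0.03],"delta_rot":[0,0,0],"fingers":1},{"dp":[0,0,0.008],"delta_rot":[0,0,0],"fingers":1},{"dp":[0,0,0],"delta_rot":[0,0,0],"fingers":1},{"dp":[0,0,0],"delta_rot":[0,0,0],"fingers":1},{"dp":[0,0,0],"delta_rot":[0,0,0],"fingers":1}]' |egrep 'tcp|^force'
python3 -m crank '[{"dp":[0,0,0],"delta_rot":[0,0,0],"fingers":0.6},{"dp":[0,0,0],"delta_rot":[0,0,0],"fingers":0.4},{"dp":[0,0,0],"delta_rot":[0,0,0],"fingers":0.2},{"dp":[0,0,0],"delta_rot":[0,0,0],"fingers":0},{"dp":[0,0,0],"delta_rot":[0,0,0],"fingers":-1},{"dp":[0,0,0],"delta_rot":[0,0,0],"fingers":-1},{"dp":[0,0,0],"delta_rot":[0,0,0],"fingers":-1},{"dp":[0,0,0],"delta_rot":[0,0,0],"fingers":-1},{"dp":[0,0,0],"delta_rot":[0,0,0],"fingers":-1}]' 25
python3 -m crank '[{"dp":[0,0,-0.03],"delta_rot":[0,0,0],"fingers":-1},{"dp":[0,0,-0.04],"delta_rot":[0,0,0],"fingers":-1},{"dp":[0,0,-0.06],"delta_rot":[0,0,0],"fingers":-1},{"dp":[0,0,-0.05],"delta_rot":[0,0,0],"fingers":-1},{"dp":[0,0,-0.01],"delta_rot":[0,0,0.0175],"fingers":-1},{"dp":[0,0,0],"delta_rot":[0,0,0.0175],"fingers":-1},{"dp":[0,0,0],"delta_rot":[0,0,0.0175],"fingers":-1},{"dp":[0,0,0],"delta_rot":[0,0,0],"fingers":-1},{"dp":[0,0,0],"delta_rot":[0,0,0],"fingers":-1},{"dp":[0,0,0],"delta_rot":[0,0,0],"fingers":-1},{"dp":[0,0,0],"delta_rot":[0,0,0],"fingers":-1}]'
python3 plan.py l .025 .056 .2 8.3
python3 - <<'E'
from meas import *
p,d,m=snap('top');P=pts(d,m);save(p[110:260,180:330],'t8.png',4)
[print(o) for o in cartons(P,(.5,.66,-.15,.2),(.085,.105))]
E
```

```text
tcp_pos: [0.6155, 0.0718, 0.1383]
force: [-0.5, -0.2, 0.8]
t: 41.48
tcp_pos: [0.6149, 0.0719, 0.1379]
tool_rot: [0.52, 0.854, 0.0, 0.001]
force: [-0.4, 0.8, 6.1]
finger_gap: 0.578
gripper_force: 26.9
t: 42.4
tcp_pos: [0.6142, 0.0719, 0.2315]
tool_rot: [0.653, 0.758, -0.0, -0.0]
force: [-0.4, -0.0, -0.8]
finger_gap: 0.587
gripper_force: 26.5
t 42.4 tcp [0.6142 0.0719 0.2315] yaw 8.5 tilt [-0.001  0.   ] gap 0.587 q6 -0.21
rot z units 0.0006  then dp -0.0448 -0.0865 0.0629
(array([591.1, -63. ]), array([50.2, 42.1]), 8.5, 174, 0.0982, (270, 180))
(array([583.3,  -9.6]), array([52.2, 41.4]), 8.3, 170, 0.0986, (255, 182))
```

```bash
python3 -m crank '[{"dp":[-0.021,-0.043,0],"delta_rot":[0,0,0.0006],"fingers":-1},{"dp":[-0.02,-0.043,0],"delta_rot":[0,0,0],"fingers":-1},{"dp":[0,0,0.03],"delta_rot":[0,0,0],"fingers":-1},{"dp":[0,0,0.04],"delta_rot":[0,0,0],"fingers":-1},{"dp":[0,0,0.05],"delta_rot":[0,0,0],"fingers":-1},{"dp":[0,0,0.04],"delta_rot":[0,0,0],"fingers":-1},{"dp":[0,0,0.01],"delta_rot":[0,0,0],"fingers":-1},{"dp":[0,0,0],"delta_rot":[0,0,0],"fingers":-1},{"dp":[0,0,0],"delta_rot":[0,0,0],"fingers":-1},{"dp":[0,0,0],"delta_rot":[0,0,0],"fingers":-1},{"dp":[0,0,0],"delta_rot":[0,0,0],"fingers":-1}]'
python3 plan.py l .0255 .0575 .1379 8.3
```

```text
t: 43.37
tcp_pos: [0.5757, 0.0453, 0.1483]
tool_rot: [0.655, 0.756, 0.001, 0.001]
force: [-0.1, 0.1, -1.6]
finger_gap: 0.584
gripper_force: 26.5
t 43.4 tcp [0.5757 0.0453 0.1483] yaw 8.2 tilt [ 0.003 -0.   ] gap 0.584 q6 -0.26
rot z units -0.0002  then dp -0.0003 -0.0017 0.0208
```

```bash
python3 -m crank '[{"dp":[0,-0.0015,0.01],"delta_rot":[0,0,0],"fingers":-1},{"dp":[0,0,0.007],"delta_rot":[0,0,0],"fingers":-1},{"dp":[0,0,0],"delta_rot":[0,0,0],"fingers":-1},{"dp":[0,0,0],"delta_rot":[0,0,0],"fingers":-1},{"dp":[0,0,0],"delta_rot":[0,0,0],"fingers":-1}]'|egrep 'tcp|^force'
python3 -m crank '[{"dp":[0,0,0.003],"delta_rot":[0,0,0],"fingers":-1},{"dp":[0,0,0],"delta_rot":[0,0,0],"fingers":-1},{"dp":[0,0,0],"delta_rot":[0,0,0],"fingers":-1}]'|egrep 'tcp|^force'
python3 -m crank '[{"dp":[0,0,0.002],"delta_rot":[0,0,0],"fingers":-1},{"dp":[0,0,0],"delta_rot":[0,0,0],"fingers":-1},{"dp":[0,0,0],"delta_rot":[0,0,0],"fingers":-1}]'|egrep 'tcp|^force'
python3 plan.py l .0255 .0575 .1379 8.3
```

```text
tcp_pos: [0.5741, 0.0453, 0.1384]
force: [-0.8, 0.4, -1.3]
tcp_pos: [0.5743, 0.0453, 0.1379]
force: [-0.4, 0.6, 5.2]
tcp_pos: [0.5743, 0.0453, 0.1378]
force: [-2.4, 0.2, 11.0]
t 44.3 tcp [0.5743 0.0453 0.1378] yaw 8.2 tilt [ 0.001 -0.   ] gap 0.579 q6 -0.26
rot z units -0.0003  then dp -0.0006 0.0012 -0.0001
```

```bash
python3 -m crank '[{"dp":[0,0,-0.002],"delta_rot":[0,0,0],"fingers":-1},{"dp":[0,0,0],"delta_rot":[0,0,0],"fingers":0.4},{"dp":[0,0,0],"delta_rot":[0,0,0],"fingers":0.6},{"dp":[0,0,0],"delta_rot":[0,0,0],"fingers":0.8},{"dp":[0,0,0],"delta_rot":[0,0,0],"fingers":1},{"dp":[0,0,0],"delta_rot":[0,0,0],"fingers":1},{"dp":[0,0,-0.04],"delta_rot":[0,0,0],"fingers":1},{"dp":[0,0,-0.05],"delta_rot":[0,0,0],"fingers":1},{"dp":[0,0,-0.07],"delta_rot":[0,0,0],"fingers":1},{"dp":[0,0,-0.07],"delta_rot":[0,0,0],"fingers":1},{"dp":[0,0,0],"delta_rot":[0,0,0],"fingers":1},{"dp":[0,0,0],"delta_rot":[0,0,0],"fingers":1}]'|egrep 'tcp|gap'
python3 -m crank '[{"dp":[0,0,0],"delta_rot":[0,0,-0.0179],"fingers":1},{"dp":[0,0,0],"delta_rot":[0,0,-0.0179],"fingers":1},{"dp":[0,0,0],"delta_rot":[0,0,-0.0179],"fingers":1},{"dp":[0,0,0],"delta_rot":[0,0,-0.0179],"fingers":1},{"dp":[0,0,0],"delta_rot":[0,0,-0.0179],"fingers":1},{"dp":[0,0,0],"delta_rot":[0,0,-0.0179],"fingers":1},{"dp":[0,0,0],"delta_rot":[0,0,-0.0179],"fingers":1}]'|grep tcp
python3 -m crank '[{"dp":[0,0,0],"delta_rot":[0,0,-0.0179],"fingers":1},{"dp":[0,0,0],"delta_rot":[0,0,-0.0179],"fingers":1},{"dp":[0,0,0],"delta_rot":[0,0,-0.0179],"fingers":1},{"dp":[0,0,0],"delta_rot":[0,0,-0.0179],"fingers":1},{"dp":[0,0,0],"delta_rot":[0,0,-0.0179],"fingers":1},{"dp":[0,0,0],"delta_rot":[0,0,-0.0179],"fingers":1},{"dp":[0,0,0],"delta_rot":[0,0,-0.0179],"fingers":1},{"dp":[0,0,0],"delta_rot":[0,0,0],"fingers":1},{"dp":[0,0,0],"delta_rot":[0,0,0],"fingers":1}]'|grep tcp
python3 plan.py w .698 .005 .25 98.3
python3 - <<'E'
from meas import *
P=np.load('top0.npz')['P']
k=(abs(P[...,1])<.05)&(P[...,2]>.03)&(P[...,0]>.74);print('ledge x min',P[k][:,0].min(), [(round(a,2),round(float(np.median(P[k&(abs(P[...,0]-a)<.01)][:,2])),3)) for a in np.arange(.76,.95,.03) if (k&(abs(P[...,0]-a)<.01)).any()])
print('cup',[o for o in cartons(P,(.6,.8,-.3,-.1),(.06,.1))])
p,d,m=snap('wrist');P=pts(d,m);[print(o) for o in cartons(P,(.5,.66,-.15,.16),(.085,.105))]
E
```

```text
tcp_pos: [0.5753, 0.0452, 0.2542]
finger_gap: 0.995
tcp_pos: [0.573, 0.0454, 0.2498]
tcp_pos: [0.5733, 0.0453, 0.2503]
t 46.6 tcp [0.5733 0.0453 0.2503] yaw 98.3 tilt [-0.003  0.   ] gap 0.999 q6 -1.83
rot z units -0.0001  then dp -0.2352 -0.1158 0.0007
ledge x min 0.7984356868900315 [(np.float64(0.79), 0.049), (np.float64(0.82), 0.061), (np.float64(0.85), 0.14), (np.float64(0.88), 0.182), (np.float64(0.91), 0.18), (np.float64(0.94), 0.061)]
cup [(array([ 747.5, -204.4]), array([69.2, 69.4]), 36.1, 119, 0.0766, (310, 137))]
(array([572.9,  42.8]), array([50.1, 42.1]), 8.5, 3027, 0.0973, (252, 197))
(array([589.6, -61.3]), array([51.4, 42.5]), 8.2, 3348, 0.0974, (127, 198))
(array([581.7,  -8.1]), array([51.2, 42. ]), 8.5, 3143, 0.0973, (191, 198))
(array([566.4, 100.8]), array([50.9, 42.4]), 11.3, 3127, 0.0972, (321, 199))
```

```bash
python3 -m crank '[{"dp":[-0.0588,-0.029,0],"delta_rot":[0,0,0],"fingers":1},{"dp":[-0.0588,-0.029,0],"delta_rot":[0,0,0],"fingers":1},{"dp":[-0.0588,-0.029,0],"delta_rot":[0,0,0],"fingers":1},{"dp":[-0.0588,-0.029,0],"delta_rot":[0,0,0],"fingers":1},{"dp":[0,0,0],"delta_rot":[0,0,0],"fingers":1},{"dp":[0,0,0],"delta_rot":[0,0,0],"fingers":1},{"dp":[0,0,0],"delta_rot":[0,0,0],"fingers":1},{"dp":[0,0,0],"delta_rot":[0,0,0],"fingers":1}]' |grep tcp
python3 plan.py w .699 .005 .15 98.3
python3 - <<'E'
from meas import *
p,d,m=snap('wrist');P=pts(d,m);[print(o) for o in cartons(P,(.65,.75,-.05,.06),(.10,.13))]
E
```

```text
tcp_pos: [0.6975, 0.0057, 0.2513]
t 47.3 tcp [0.6975 0.0057 0.2513] yaw 98.4 tilt [-0.003  0.001] gap 1.003 q6 -1.87
rot z units 0.0003  then dp -0.0028 -0.0019 0.2025
(array([699.8,   6.2]), array([18.8, 19.1]), 25.8, 545, 0.1128, (255, 206))
```

```bash
python3 -m crank '[{"dp":[-0.0045,0,0],"delta_rot":[0,0,0],"fingers":1},{"dp":[0,0,0.04],"delta_rot":[0,0,0],"fingers":1},{"dp":[0,0,0.06],"delta_rot":[0,0,0],"fingers":1},{"dp":[0,0,0.06],"delta_rot":[0,0,0],"fingers":1},{"dp":[0,0,0.04],"delta_rot":[0,0,0],"fingers":1},{"dp":[0,0,0],"delta_rot":[0,0,0],"fingers":0.3},{"dp":[0,0,0],"delta_rot":[0,0,0],"fingers":0},{"dp":[0,0,0],"delta_rot":[0,0,0],"fingers":-0.3},{"dp":[0,0,0],"delta_rot":[0,0,0],"fingers":-0.3},{"dp":[0,0,0],"delta_rot":[0,0,0],"fingers":-0.3}]'
python3 -m crank '[{"dp":[0.0001,-0.0038,0],"delta_rot":[0,0,0.00208],"fingers":-0.3},{"dp":[0.0001,-0.0038,0],"delta_rot":[0,0,0.00208],"fingers":-0.3},{"dp":[0.0001,-0.0038,0],"delta_rot":[0,0,0.00208],"fingers":-0.3},{"dp":[0.0001,-0.0038,0],"delta_rot":[0,0,0.00208],"fingers":-0.3},{"dp":[0.0001,-0.0051,0],"delta_rot":[0,0,0.00278],"fingers":-0.3},{"dp":[0.0001,-0.0051,0],"delta_rot":[0,0,0.00278],"fingers":-0.3},{"dp":[0.0001,-0.0051,0],"delta_rot":[0,0,0.00278],"fingers":-0.3},{"dp":[0.0001,-0.0051,0],"delta_rot":[0,0,0.00278],"fingers":-0.3},{"dp":[0.0001,-0.0051,0],"delta_rot":[0,0,0.00278],"fingers":-0.3},{"dp":[0.0001,-0.0051,0],"delta_rot":[0,0,0.00278],"fingers":-0.3}]'
cat > arc.py <<'E'
from h import *
s=manip.sense();p=s['tcp_pos'];M=R.from_quat(s['tool_rot']).as_matrix()
e=p[:2]-np.array([.5563,-.0147]);print('t',s['t'],'r',round(np.hypot(*e),4),'turned',round(8.3-np.degrees(np.arctan2(e[1],e[0])),2),'yawturn',round(98.3-np.degrees(np.arctan2(M[1,1],M[0,1])),2),'F',s['force'].round(1),'z',p[2].round(4))
E
python3 arc.py
```

```text
t: 48.22
tcp_pos: [0.7022, 0.0054, 0.1542]
tool_rot: [-0.073, 0.997, -0.0, 0.002]
force: [0.5, 0.9, 0.1]
finger_gap: 0.351
gripper_force: 0.0
t: 49.05
tcp_pos: [0.7024, -0.0182, 0.1517]
tool_rot: [0.006, 1.0, -0.0, -0.0]
force: [0.3, 0.7, 1.4]
finger_gap: 0.346
gripper_force: 0.4
t 49.05 r 0.1461 turned 9.67 yawturn 9.0 F [0.3 0.7 1.4] z 0.1517
```

```bash
python3 -m crank '[{"dp":[0.0001,-0.0076,0],"delta_rot":[0,0,0.00417],"fingers":-0.3},{"dp":[0.0001,-0.0076,0],"delta_rot":[0,0,0.00417],"fingers":-0.3},{"dp":[0.0002,-0.0102,0],"delta_rot":[0,0,0.00556],"fingers":-0.3},{"dp":[0.0002,-0.0102,0],"delta_rot":[0,0,0.00556],"fingers":-0.3},{"dp":[0.0002,-0.0102,0],"delta_rot":[0,0,0.00556],"fingers":-0.3},{"dp":[0.0002,-0.0102,0],"delta_rot":[0,0,0.00556],"fingers":-0.3},{"dp":[0.0002,-0.0102,0],"delta_rot":[0,0,0.00556],"fingers":-0.3},{"dp":[0.0002,-0.0102,0],"delta_rot":[0,0,0.00556],"fingers":-0.3},{"dp":[0.0002,-0.0102,0],"delta_rot":[0,0,0.00556],"fingers":-0.3},{"dp":[0.0002,-0.0102,0],"delta_rot":[0,0,0.00556],"fingers":-0.3},{"dp":[0.0002,-0.0102,0],"delta_rot":[0,0,0.00556],"fingers":-0.3},{"dp":[0.0002,-0.0102,0],"delta_rot":[0,0,0.00556],"fingers":-0.3}]'|egrep '^force|grip'; python3 arc.py
python3 -m crank '[{"dp":[0.0002,-0.0102,0],"delta_rot":[0,0,0.00556],"fingers":-0.3},{"dp":[0.0002,-0.0102,0],"delta_rot":[0,0,0.00556],"fingers":-0.3},{"dp":[0.0002,-0.0102,0],"delta_rot":[0,0,0.00556],"fingers":-0.3},{"dp":[0.0002,-0.0102,0],"delta_rot":[0,0,0.00556],"fingers":-0.3},{"dp":[0.0002,-0.0102,0],"delta_rot":[0,0,0.00556],"fingers":-0.3},{"dp":[0.0002,-0.0102,0],"delta_rot":[0,0,0.00556],"fingers":-0.3},{"dp":[0.0002,-0.0102,0],"delta_rot":[0,0,0.00556],"fingers":-0.3},{"dp":[0.0002,-0.0102,0],"delta_rot":[0,0,0.00556],"fingers":-0.3},{"dp":[0.0002,-0.0102,0],"delta_rot":[0,0,0.00556],"fingers":-0.3},{"dp":[0.0002,-0.0102,0],"delta_rot":[0,0,0.00556],"fingers":-0.3},{"dp":[0.0002,-0.0102,0],"delta_rot":[0,0,0.00556],"fingers":-0.3},{"dp":[0.0002,-0.0102,0],"delta_rot":[0,0,0.00556],"fingers":-0.3}]'|egrep '^force|grip'; python3 arc.py
```

```text
force: [-0.8, 0.6, -0.3]
gripper_force: 0.5
t 50.05 r 0.1463 turned 32.56 yawturn 32.08 F [-0.8  0.6 -0.3] z 0.1517
force: [0.8, 1.6, -0.8]
gripper_force: 0.5
t 51.05 r 0.1467 turned 56.48 yawturn 56.1 F [ 0.8  1.6 -0.8] z 0.1516
```

```bash
python3 -m crank '[{"dp":[0.0003,-0.0102,0],"delta_rot":[0,0,0.00556],"fingers":-0.3},{"dp":[0.0003,-0.0102,0],"delta_rot":[0,0,0.00556],"fingers":-0.3},{"dp":[0.0003,-0.0102,0],"delta_rot":[0,0,0.00556],"fingers":-0.3},{"dp":[0.0003,-0.0102,0],"delta_rot":[0,0,0.00556],"fingers":-0.3},{"dp":[0.0003,-0.0102,0],"delta_rot":[0,0,0.00556],"fingers":-0.3},{"dp":[0.0003,-0.0102,0],"delta_rot":[0,0,0.00556],"fingers":-0.3},{"dp":[0.0003,-0.0102,0],"delta_rot":[0,0,0.00556],"fingers":-0.3},{"dp":[0.0003,-0.0102,0],"delta_rot":[0,0,0.00556],"fingers":-0.3},{"dp":[0.0003,-0.0102,0],"delta_rot":[0,0,0.00556],"fingers":-0.3},{"dp":[0.0002,-0.0076,0],"delta_rot":[0,0,0.00417],"fingers":-0.3},{"dp":[0.0002,-0.0076,0],"delta_rot":[0,0,0.00417],"fingers":-0.3},{"dp":[0.0001,-0.0051,0],"delta_rot":[0,0,0.00278],"fingers":-0.3}]'|egrep '^force|grip'; python3 arc.py
python3 -m crank '[{"dp":[0.0001,-0.0051,0],"delta_rot":[0,0,0.00278],"fingers":-0.3},{"dp":[0.0001,-0.0051,0],"delta_rot":[0,0,0.00278],"fingers":-0.3},{"dp":[0.0001,-0.0051,0],"delta_rot":[0,0,0.00278],"fingers":-0.3},{"dp":[0.0001,-0.0051,0],"delta_rot":[0,0,0.00278],"fingers":-0.3},{"dp":[0.0001,-0.0051,0],"delta_rot":[0,0,0.00278],"fingers":-0.3},{"dp":[0.0001,-0.0051,0],"delta_rot":[0,0,0.00278],"fingers":-0.3},{"dp":[0.0001,-0.0051,0],"delta_rot":[0,0,0.00278],"fingers":-0.3},{"dp":[0.0001,-0.0051,0],"delta_rot":[0,0,0.00278],"fingers":-0.3},{"dp":[0,0,0],"delta_rot":[0,0,0],"fingers":-0.3},{"dp":[0,0,0],"delta_rot":[0,0,0],"fingers":-0.3}]'|egrep '^force|grip'; python3 arc.py
```

```text
force: [0.6, 0.3, -0.9]
gripper_force: 0.4
t 52.05 r 0.1466 turned 78.36 yawturn 78.06 F [ 0.6  0.3 -0.9] z 0.1519
force: [4.2, 1.2, -1.7]
gripper_force: 2.0
t 52.8833 r 0.1462 turned 85.86 yawturn 85.98 F [ 4.2  1.2 -1.7] z 0.152
```

```bash
python3 -m crank '[{"dp":[0,-0.003,0],"delta_rot":[0,0,0.00167],"fingers":-0.3},{"dp":[0,-0.003,0],"delta_rot":[0,0,0.00167],"fingers":-0.3},{"dp":[0,-0.003,0],"delta_rot":[0,0,0.00167],"fingers":-0.3},{"dp":[0,-0.003,0],"delta_rot":[0,0,0.00167],"fingers":-0.3},{"dp":[0,-0.003,0],"delta_rot":[0,0,0.00167],"fingers":-0.3},{"dp":[0,-0.003,0],"delta_rot":[0,0,0.00167],"fingers":-0.3},{"dp":[0,0,0],"delta_rot":[0,0,0],"fingers":-0.3},{"dp":[0,0,0],"delta_rot":[0,0,0],"fingers":-0.3}]'|egrep '^force|grip'; python3 arc.py
python3 - <<'E'
from meas import *
for n in('top','wrist'):
    p,d,m=snap(n);P=pts(d,m);print(n);[print(o) for o in cartons(P,(.4,.7,-.25,.2),(.085,.105))]
E
```

```text
force: [-0.4, 0.0, -0.0]
gripper_force: 0.0
t 53.55 r 0.146 turned 90.04 yawturn 89.55 F [-0.4  0.  -0. ] z 0.1517
top
(array([673.5, -24.2]), array([43. , 50.7]), 11.0, 173, 0.0983, (259, 157))
(array([616., -32.]), array([42. , 51.3]), 9.1, 173, 0.0983, (261, 173))
(array([565.3, -42. ]), array([42.6, 51.2]), 10.5, 160, 0.0983, (265, 187))
wrist
(array([514. , -65.1]), array([43.2, 20.2]), 13.6, 6027, 0.0972, (138, 26))
(array([567. , -57.2]), array([42.2, 17.5]), 8.9, 5609, 0.0972, (271, 25))
(array([617.6, -48.3]), array([43.6, 18.1]), 4.5, 5611, 0.0971, (398, 23))
(array([658.4, -44.4]), array([12.2, 25.4]), 44.4, 1732, 0.093, (495, 27))
(array([ 555.3, -161.8]), array([13.9, 23.2]), 8.8, 628, 0.0963, (216, 245))
(array([ 587.1, -153. ]), array([22.7, 29.4]), 71.2, 1231, 0.0962, (279, 242))
```

The force dropped to zero, so the catch has clicked in. Open, rise clear, and check.

```bash
python3 -m crank '[{"dp":[0,0,0],"delta_rot":[0,0,0],"fingers":0.2},{"dp":[0,0,0],"delta_rot":[0,0,0],"fingers":0.2},{"dp":[0,0,0],"delta_rot":[0,0,0],"fingers":0.2},{"dp":[0,0,-0.04],"delta_rot":[0,0,0],"fingers":0.2},{"dp":[0,0,-0.06],"delta_rot":[0,0,0],"fingers":0.2},{"dp":[0,0,-0.07],"delta_rot":[0,0,0],"fingers":0.2},{"dp":[0,0,-0.07],"delta_rot":[0,0,0],"fingers":0.2},{"dp":[-0.06,0,0],"delta_rot":[0,0,0],"fingers":0.2},{"dp":[-0.06,0,0],"delta_rot":[0,0,0],"fingers":0.2},{"dp":[-0.06,0,0],"delta_rot":[0,0,0],"fingers":0.2},{"dp":[-0.06,0,0],"delta_rot":[0,0,0],"fingers":0.2}]'|egrep 'tcp|^force'
python3 -m crank '[{"dp":[-0.07,0,0],"delta_rot":[0,0,0],"fingers":0.2},{"dp":[-0.07,0,0],"delta_rot":[0,0,0],"fingers":0.2},{"dp":[-0.07,0,0],"delta_rot":[0,0,0],"fingers":0.2},{"dp":[0,0,0],"delta_rot":[0,0,0],"fingers":0.2},{"dp":[0,0,0],"delta_rot":[0,0,0],"fingers":0.2},{"dp":[0,0,0],"delta_rot":[0,0,0],"fingers":0.2}]'|egrep 'tcp|^force'
python3 - <<'E'
from meas import *
p,d,m=snap('top');P=pts(d,m);save(p[110:260,180:380],'t9.png',4)
for o in cartons(P,(.4,.7,-.25,.2),(.085,.12)): print(o)
E
```

```text
tcp_pos: [0.5966, -0.2788, 0.2725]
force: [0.6, -0.3, -0.1]
tcp_pos: [0.612, -0.3811, 0.2712]
force: [-0.0, -0.5, 0.5]
(array([673.9, -24. ]), array([42.1, 51.2]), 12.7, 180, 0.0979, (259, 157))
(array([615.3, -32. ]), array([43.6, 50.5]), 5.5, 175, 0.0985, (261, 173))
(array([565.1, -41.7]), array([42. , 51.5]), 9.8, 179, 0.0981, (264, 187))
(array([ 580.8, -159.6]), array([17. , 17.8]), 33.1, 26, 0.1138, (298, 182))
(array([517.5, -33.7]), array([26.1, 54. ]), 55.1, 72, 0.0993, (263, 201))
```

View pics/t9.png

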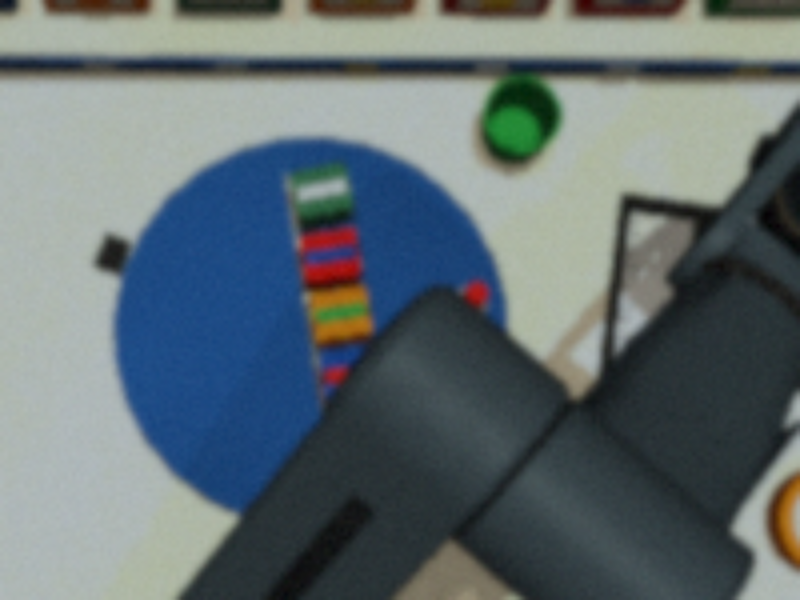

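All four cartons stand along the line, and the post is at (477,292). The green one looks slightly turned, so I check closely with the wrist camera.

```bash
python3 -m crank '[{"dp":[0.03,0,0],"delta_rot":[0,0,0],"fingers":1},{"dp":[0.075,0,0],"delta_rot":[0,0,0],"fingers":1},{"dp":[0.075,0,0],"delta_rot":[0,0,0],"fingers":1},{"dp":[0.075,0,0],"delta_rot":[0,0,0],"fingers":1},{"dp":[0.075,0,0],"delta_rot":[0,0,0],"fingers":1},{"dp":[0.075,0,0],"delta_rot":[0,0,0],"fingers":1},{"dp":[0.075,0.01,0],"delta_rot":[0,0,0],"fingers":1},{"dp":[0.075,0.02,0],"delta_rot":[0,0,0],"fingers":1},{"dp":[0.07,0.03,0],"delta_rot":[0,0,0],"fingers":1},{"dp":[0,0,0],"delta_rot":[0,0,0],"fingers":1},{"dp":[0,0,0],"delta_rot":[0,0,0],"fingers":1},{"dp":[0,0,0],"delta_rot":[0,0,0],"fingers":1}]'|grep tcp
python3 -m crank '[{"dp":[0,0,0],"delta_rot":[0,0,0],"fingers":1},{"dp":[0,0,0],"delta_rot":[0,0,0],"fingers":1},{"dp":[0,0,0],"delta_rot":[0,0,0],"fingers":1}]'|grep tcp
python3 - <<'E'
from meas import *
p,d,m=snap('wrist');P=pts(d,m);save(p,'w10.png',1.5)
for o in cartons(P,(.4,.72,-.15,.1),(.085,.105)): print(o)
h=cv2.cvtColor(p,cv2.COLOR_RGB2HSV)
k=(h[...,1]<90)&(h[...,2]>80)&(P[...,2]>.028)&(P[...,2]<.042)&(abs(P[...,0]-.56)<.16)&(abs(P[...,1]+.03)<.08)&(np.hypot(P[...,0]-.557,P[...,1]+.015)<.155)
Q=(P[k][:,:2]*1000).astype(np.float32);f=cv2.fitLine(Q,cv2.DIST_HUBER,0,.01,.01).ravel();print('line',len(Q),f,np.degrees(np.arctan2(f[1],f[0])),Q.min(0),Q.max(0))
E
```

```text
tcp_pos: [0.5942, -0.0671, 0.2722]
tcp_pos: [0.5944, -0.0695, 0.2719]
(array([564. , -39.2]), array([42., 51.]), 8.6, 2843, 0.0974, (228, 152))
(array([615.4, -30. ]), array([41.8, 50.2]), 9.1, 2800, 0.0974, (287, 151))
(array([672.8, -22.5]), array([42.4, 51.2]), 12.0, 2994, 0.0973, (353, 152))
(array([511.2, -47.9]), array([42.4, 50.4]), 9.1, 2948, 0.0974, (167, 153))
(array([ 580.8, -148.6]), array([ 2.7, 12.5]), 89.2, 131, 0.0959, (230, 266))
line 1035 [ 9.8649663e-01  1.6378167e-01  5.4892297e+02 -1.6023886e+01] 9.426466 [413.0776 -85.4334] [704.2796    10.474164]
```

View pics/w10.png

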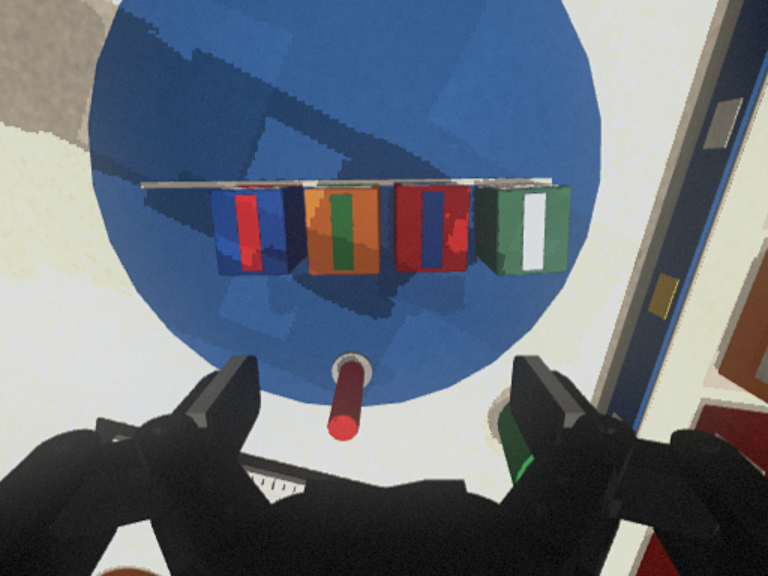

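The row is straight on the line: centres are 24–26 mm behind it, and green is about 3° off square, within the limit. The robot touches nothing, so I hand the job in.

```bash
python3 -c "from station import manip; print(manip.sign_off())"
```

```text
the job is handed in; nothing more can be done
None
```

The job is handed in, with no verdict shown: all four cartons measured on the white line, the ruler is back on its mat, and the turntable is in its quarter-turn catch; the red carton was knocked out of line after the ruler push, so I put it back with the gripper.

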